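# Bed two brittle valve balls in the dimpled tray and close the keeper

### The job

Take the freshly polished white and blue ceramic balls from the wooden resting block and set each one very gently (no drop, no pressing) into the tray pocket under the fence bar that has the collar of its own colour. Only when both are in and let go, swing the keeper arm by its black knob fully home in front of them. The balls are brittle: do not knock them or let them fall, and leave the black ball and everything else on the bench where it is.

Things in the scene. Friction and masses are not known exactly. Their poses are not given: they have to be found in the camera images.
- ball_white_c (a point): centre of the white polished ceramic valve ball, 44 mm across, about 0.15 kg. It starts in one of the three cups of the wooden resting block, centre 41 mm above the bench. Brittle: it chips if it meets the tray or station with more than 20 N, comes into the pocket faster than 0.4 m/s (a drop of about 1 cm) or falls to the bench. It is free to roll.
- ball_blue_c (a point): centre of the blue polished ceramic valve ball, 44 mm across, about 0.15 kg. It starts in one of the three cups of the wooden resting block, centre 41 mm above the bench. As brittle as the white one.
- ball_black_c (a point): centre of the black polished ceramic valve ball, 44 mm across, about 0.15 kg. It starts in one of the three cups of the wooden resting block, centre 41 mm above the bench. It is not part of the job and stays in its cup.
- rack: wooden resting block, 250 x 48 x 12 mm, origin at the centre of its underside, x along its length; three round cups (40 mm wide, 14 mm high) stand on it at x = -90, 0, +90 mm. A ball in a cup sticks out beyond the cup on all sides. Fixed.
- station: green base plate, 150 (x) x 270 (y) x 10 mm, fixed; origin at the centre of its underside, z up, y along the row of pockets, x away from the robot. On it a black tray (top 18 mm above the bench) with two grey dimpled pockets at x = 0, y = -38 and +38 mm: round cups 40 mm wide, rim 32 mm above the bench. A seated ball sinks 7 mm into its cup.
- fence_bar (a point): middle of the underside's near edge of the dark steel fence bar, 128 mm above the bench. The bar runs along station y, 300 mm long, spans station x -2 to +10 mm, top 170 mm high, on posts behind it at y = -122 and +122 mm. It passes right over the pockets, so the gripper must lean about 40 degrees: fingers pointing down and away (station +x), its body back towards the robot.
- seat_white (a point): where the centre of a ball seated in the pocket with the white collar comes to be, 47 mm above the bench. The collar is a flat white ring, 63 mm across, lying on the tray round the pocket; it may be at either pocket.
- seat_blue (a point): the same for the pocket with the blue collar.
- keeper (a joint): keeper: thin curved steel arm (8 mm round, 40 mm above the bench) on an upright hinge at the station's near left corner. 0 = closed, at its stop: it lies along the near side of both pockets, clear of seated balls. Grows as it swings out towards the robot (rad, clockwise from above, at most 1.7); starts at 1.3 to 1.6. About 1 N at the knob moves it; it stays where left.
- keeper_knob (a point): centre of the black ball knob, 24 mm across, on an 8 mm upright stem at the free end of the keeper, 90 mm above the bench, 162 mm from the hinge axis.
- keeper_hinge (a point): point on the keeper's hinge axis, 90 mm above the bench (station x = -36, y = +90 mm). With the keeper closed the knob lies at (-26, -160) mm from here in the station's x and y.
- oil: bystander: yellow round oil bottle with a red cap, 52 mm across, 150 mm high; origin at the centre of its underside. Loose.
- wrench: bystander: flat steel open-ended wrench, 190 mm long, 8 mm thick, lying on the bench; origin at the centre of its underside. Loose.
Not all that is in view belongs to the job. What is shaped like the part that bears ball_blue_c but green is not meant.

How it is judged:
By the outcome, as a careful person would: the job done as asked, in the order asked, and still so for the second after the job is handed in, with the robot touching nothing.
It also fails if it takes over 72 s, if anything falls off the work surface, if the arm or the gripper's body presses on something with over 40 N, if the wrist force passes 120 N, or if a joint passes its speed limit or range.

### The arm

A 6-joint arm with a two-finger parallel gripper is mounted at the origin on the work surface. World frame = base frame: x ahead of the robot, y to its left, z up, the work surface at z = 0. Lengths are in m, angles in rad, forces in N, time in s.
With the tool pointing down it reaches from about 0.425 to 0.925 m from the base axis. Payload 12.5 kg.
Tool frame: the origin (TCP) lies at the very end of the fingers, on their centre line; the grasp point (between the pads) lies 19 mm behind it (manip.grasp_offset is the x of the grasp point in the tool frame, in m); x points along the fingers, y is the direction in which the jaws open and shut, and the axes are right-handed (so a half turn about x gives the same grasp; the last joint's range is limited). The gripper opens to 85 mm and grips with 20 to 120 N. Pads are 22 mm wide; open, the fingers measure 114 mm over their backs; the gripper's body (76 mm by 85 mm) begins 54 mm behind the grasp point. The pads swing forward as they close: fully open they stand 13 mm farther back than shut.
Start: joints at [1.071, 0.491, 1.559, -0, 1.092, -0.106], TCP at [0.24, 0.577, 0.231] pointing down, gripper open.
Joint ranges: [-3.1, 3.1], [-0.84, 2.19], [0.05, 2.79], [-1.13, 4.28], [0.06, 2.93], [-2.69, 2.69]. Speed limits (rad/s): [2.22, 2.22, 2.79, 3.14, 3.14, 3.14].

### API

Orientations are given as a unit quaternion [w, x, y, z].
In Python, from cell import manip gives the robot as it stands. The module is installed in compiled form; this text tells all that it offers.
- The arm moves only by the shell command python3 -m crank 'ROWS' [FORCE]. ROWS is JSON, a list of rows, each an object of numbers: "gripper": the closure, from -1 (fully open) to 1 (shut); "tx", "ty", "tz": the shift along the tool's x, y, z in m; "rx", "ry", "rz": the turn, a rotation vector about the tool's x, y, z in degrees. In form: [{"gripper": .., "tx": .., "ty": .., "tz": .., "rx": .., "ry": .., "rz": ..}, ...]. A call has 1 to 8 rows; each row shifts and turns the commanded pose from where the row before left it, along the tool's axes as they then stand; what a row does not reach is not made up. A row lasts 1/8 s, in which the tool goes at most 62.5 mm and 10.7 degrees, less where a joint would pass 70% of its speed; a pose out of reach is approached as far as the arm can. A call is refused whole if a number of a shift passes 0.0625 or a number of a turn 10.7, either way. A call with a gripper value outside its range is refused whole. The fingers move at their own pace and stop on an object; FORCE is the grip in N (left out, the last holds). Time passes only in rows, so rows that do not move let the fingers close. It gives the time, the measured TCP pose, the force and the opening at its end, in the units of the state.
- manip.get_state(): the state, without advancing time (a new reading comes with each control period).
- manip.capture(name): name is "scene" or "top"; returns a dict with "color" (480x640x3 uint8, red, green, blue), "range_z" (480x640 float32, m along the optical axis (not along the pixel's ray), 0 where there is no reading), "fx", "fy", "cx", "cy" (pixels), "eye" and "attitude" of the camera in the world. Camera axes: x right, y up, looking along -z (the intrinsics and any distortion apply to the point x, -y, -z); pixel columns grow to the right and rows downward; lengths in m; the calibration is good to about 2 mm. A picture is of the moment at which its call begins.
- manip.close_job(): hands the job in, once; it reports no verdict.
The state is a dict: "time": time; "joint_pos": joint angles; "qd": joint speeds; "tau": joint torques, N m; "tool_pos": TCP position; "tool_rot": TCP orientation; "contact_force": force on the tool from outside, world axes, zero at the start; "wrist_torque": the same for the moment, N m; "gripper_width": finger opening in m.
Only numpy, scipy, OpenCV 4.12 (cv2) and the standard library are available. Lean on these libraries where they do the work, as an engineer would, in place of code of your own. Each camera call takes 0.05 s, during which the arm holds its last target.

## Working session

There is one attempt and no reset: what is moved stays moved. The work goes in short steps, Python scripts to look and compute and a shell command to move; the robot and the scene stay as the last step left them, time stands still between calls to the robot, and variables do not carry over. Pictures are saved under pics/ and viewed, and the job is handed in when it is done.

```bash
mkdir -p pics; python3 - <<'E'
from cell import manip
import cv2,numpy as np,pickle
print(manip.get_state(), manip.grasp_offset)
for n in("scene","top"):
    c=manip.capture(n); pickle.dump(c,open(n+"0.pkl","wb"))
    cv2.imwrite(f"pics/{n}0.png",c["color"][:,:,::-1])
    print({k:v for k,v in c.items() if k not in("color","range_z")})
E
```

```text
{'time': 0.0, 'joint_pos': array([ 1.07137635e+00,  4.91540303e-01,  1.55945988e+00,  4.40645730e-06,
        1.09167112e+00, -1.05583449e-01]), 'qd': array([-0.0001375 , -0.00161329, -0.00012714, -0.00037145, -0.0013212 ,
       -0.0002925 ]), 'tau': array([-3.14791367e-03, -6.18443370e+01, -2.61595362e+01, -2.66923671e-04,
        4.08396620e-03,  1.59952452e-05]), 'tool_pos': array([0.23969454, 0.57696781, 0.2307361 ]), 'tool_rot': array([ 0.69332618,  0.13798114,  0.69355604, -0.13870841]), 'contact_force': array([-0.13282773,  0.00875254, -0.01163007]), 'wrist_torque': array([0.01169179, 0.0315339 , 0.03674776]), 'gripper_width': 0.0853157639728226} -0.0187
{'fx': 528.5415828301667, 'fy': 528.5415828301667, 'cx': 325.10809027300104, 'cy': 238.89560388206144, 'eye': array([1.2351164 , 0.09525715, 1.11874318]), 'attitude': array([0.60123635, 0.19054223, 0.22536965, 0.7425746 ])}
{'fx': 496.401451345266, 'fy': 496.401451345266, 'cx': 320.39800972086124, 'cy': 239.23758577373718, 'eye': array([ 0.4440781 , -0.03378695,  1.0110255 ]), 'attitude': array([ 0.71374825,  0.0443557 , -0.03211325, -0.69825837])}
```

View pics/scene0.png

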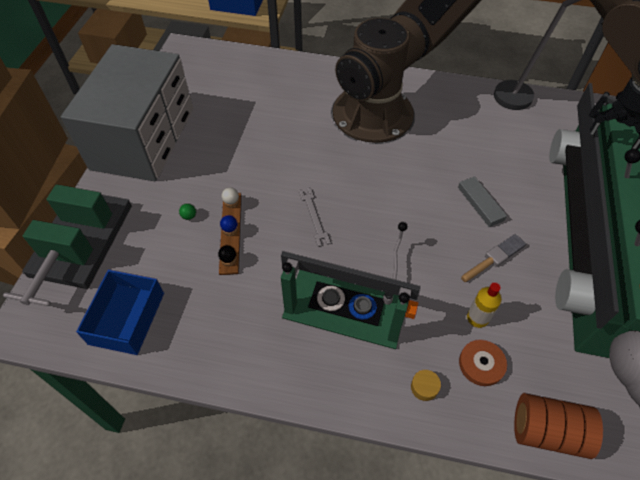

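View pics/top0.png

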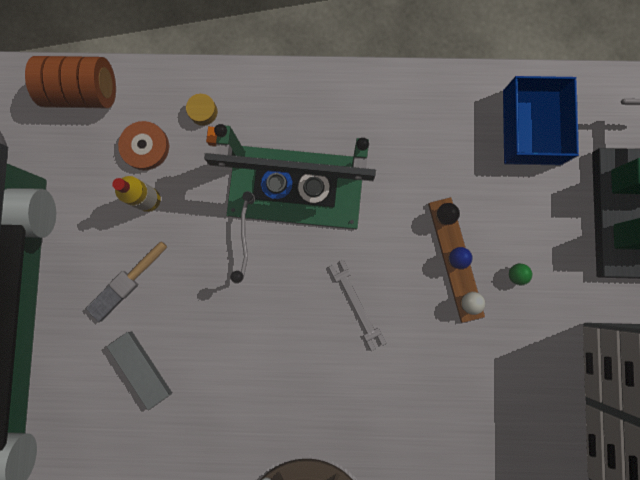

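The top view shows the white ball at (473,303), blue (460,258) and black (448,214), the blue collar at (276,183), the white collar at (314,188), the knob at (237,277) and the hinge at (249,199). The green ball at (520,273) is a decoy. Next I measure these positions.

```bash
cat > h.py <<'E'
import numpy as np,cv2,pickle
from scipy.spatial.transform import Rotation as R
def rot(q): return R.from_quat([q[1],q[2],q[3],q[0]])
def ray(c,u,v):
    d=np.array([(u-c["cx"])/c["fx"],-(v-c["cy"])/c["fy"],-1.0]); return rot(c["attitude"]).apply(d)
def onz(c,u,v,z):
    d=ray(c,u,v); e=c["eye"]; return e+d*(z-e[2])/d[2]
def proj(c,p):
    q=rot(c["attitude"]).inv().apply(np.asarray(p)-c["eye"]); return np.array([c["cx"]-c["fx"]*q[0]/q[2],c["cy"]+c["fy"]*q[1]/q[2]])
def tri(c1,p1,c2,p2):
    A=np.zeros((3,3));b=np.zeros(3);
    for c,p in((c1,p1),(c2,p2)):
        d=ray(c,*p);d/=np.linalg.norm(d);M=np.eye(3)-np.outer(d,d);A+=M;b+=M@c["eye"]
    return np.linalg.solve(A,b)
E
python3 - <<'E'
from h import *
S=pickle.load(open("scene0.pkl","rb"));T=pickle.load(open("top0.pkl","rb"))
def blob(c,box,f):
    x0,y0,x1,y1=box;hsv=cv2.cvtColor(c["color"],cv2.COLOR_RGB2HSV).astype(int)[y0:y1,x0:x1]
    m=f(hsv[...,0],hsv[...,1],hsv[...,2]).astype(np.uint8)
    n,l,s,ce=cv2.connectedComponentsWithStats(m)
    k=1+np.argmax(s[1:,4]); cn,_=cv2.findContours((l==k).astype(np.uint8),cv2.RETR_EXTERNAL,cv2.CHAIN_APPROX_NONE)
    pts=max(cn,key=len); (a,r)=cv2.minEnclosingCircle(pts); e=cv2.fitEllipse(cv2.convexHull(pts))
    return np.array(e[0])+[x0,y0],np.round(e[1],1),s[k,4]
W=lambda h,s,v:(s<50)&(v>135); B=lambda h,s,v:(h>105)&(h<130)&(s>130)&(v>40); K=lambda h,s,v:(v<48)
jobs={"white":(.041,(458,288,490,320),(218,184,242,207),W),"blue":(.041,(445,243,476,274),(216,212,242,236),B),
"black":(.041,(434,199,464,229),(214,241,240,266),K),"cblue":(.018,(255,166,297,203),(344,290,381,322),B),
"cwhite":(.018,(297,168,333,206),(313,283,348,313),lambda h,s,v:(s<50)&(v>110)),"knob":(.09,(226,266,248,288),(393,218,412,235),K)}
for n,(z,bt,bs,f) in jobs.items():
    pt,et,_=blob(T,bt,f);ps,es,_=blob(S,bs,f)
    print(n,pt.round(1),et,ps.round(1),es,"top",onz(T,*pt,z).round(4),"sc",onz(S,*ps,z).round(4),"tri",tri(T,pt,S,ps).round(4))
for nm,c,box in(("t",T,(180,120,390,290)),("s",S,(260,210,450,360)),("tb",T,(420,190,500,330))):
    x0,y0,x1,y1=box; im=c["color"][y0:y1,x0:x1,::-1]; k=3.5 if nm!="tb" else 4
    cv2.imwrite(f"pics/crop_{nm}.png",cv2.resize(im,None,fx=k,fy=k,interpolation=cv2.INTER_CUBIC))
E
```

```text
white [477.4 301. ] [12.7 16.6] [227.  194.1] [11.1 13. ] top [ 0.4358 -0.3215  0.041 ] sc [ 0.428  -0.3221  0.041 ] tri [ 0.4359 -0.3182  0.0516]
blue [462.3 256.6] [16.3 20.9] [228.1 223.4] [16.1 16.4] top [ 0.5211 -0.2931  0.041 ] sc [ 0.5179 -0.2905  0.041 ] tri [ 0.5206 -0.2905  0.0452]
black [447.5 213.5] [21.1 22.1] [227.  253.7] [17.1 18. ] top [ 0.6054 -0.2649  0.041 ] sc [ 0.6048 -0.2655  0.041 ] tri [ 0.6053 -0.2649  0.0419]
cblue [276.2 183.5] [29.1 31.8] [362.2 306.3] [25.4 28.5] top [0.6642 0.0774 0.018 ] sc [0.6639 0.0774 0.018 ] tri [0.6641 0.0774 0.0183]
cwhite [318.6 195.8] [ 9.4 20.7] [332.5 306.6] [ 5.3 17.9] top [ 0.6405 -0.0097  0.018 ] sc [0.6791 0.0102 0.018 ] tri [ 0.6509 -0.0013 -0.0398]
knob [236.3 276.2] [10.7 11.5] [402.1 226.3] [8.6 9. ] top [0.4717 0.1378 0.09  ] sc [0.4699 0.1369 0.09  ] tri [0.4717 0.1371 0.0925]
```

View pics/crop_t.png

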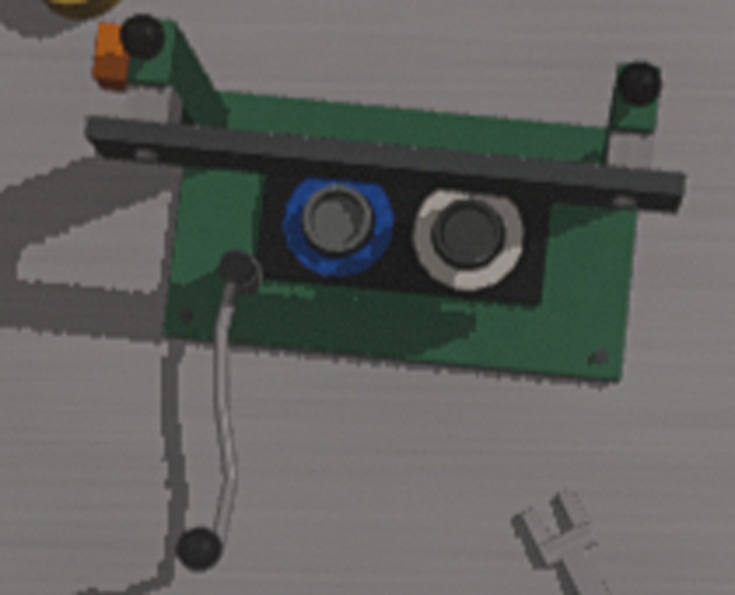

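View pics/crop_s.png

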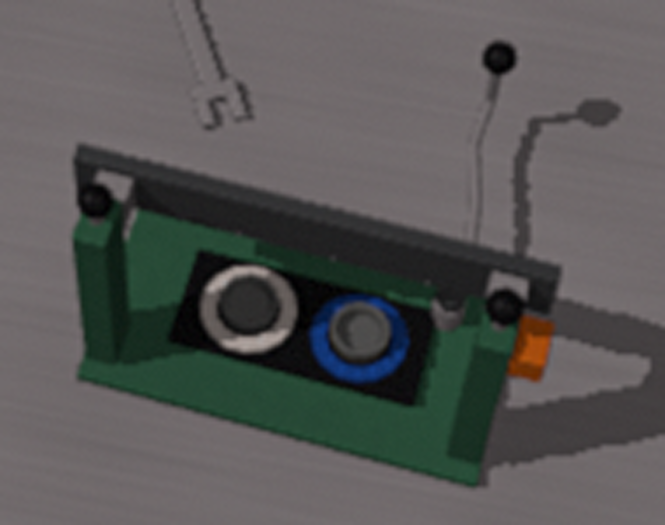

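View pics/crop_tb.png

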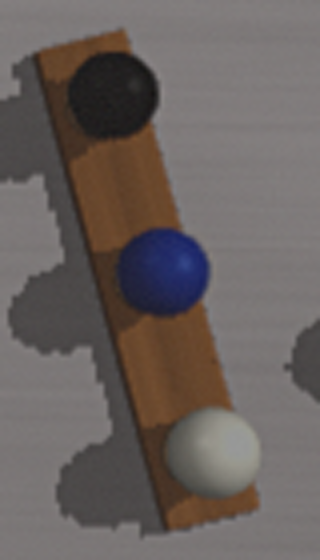

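```bash
python3 - <<'E'
from h import *
S=pickle.load(open("scene0.pkl","rb"));T=pickle.load(open("top0.pkl","rb"))
x0,y0,x1,y1=200,170,260,280
cv2.imwrite("pics/crop_sb.png",cv2.resize(S["color"][y0:y1,x0:x1,::-1],None,fx=5,fy=5,interpolation=cv2.INTER_CUBIC))
# range-based: points of balls, spheres; also bar, plates
def cloud(c):
    v,u=np.mgrid[0:480,0:640];z=c["range_z"]
    p=np.stack([(u-c["cx"])/c["fx"]*z,-(v-c["cy"])/c["fy"]*z,-z],-1)
    return rot(c["attitude"]).apply(p.reshape(-1,3)).reshape(480,640,3)+c["eye"]
for nm,c in(("T",T),("S",S)):
    P=cloud(c); ok=c["range_z"]>0
    print(nm,"bench z",np.median(P[...,2][ok&(abs(P[...,2])<.02)&(P[...,0]>.3)&(P[...,0]<.6)&(abs(P[...,1])<.2)]))
    for n,xy in dict(white=(.432,-.321),blue=(.519,-.292),black=(.605,-.265),knob=(.4705,.137)).items():
        m=ok&(np.hypot(P[...,0]-xy[0],P[...,1]-xy[1])<.03)&(P[...,2]>(.044 if n!="knob" else .084));Q=P[m]
        r=.022 if n!="knob" else .012
        from scipy.optimize import least_squares
        s=least_squares(lambda q:np.linalg.norm(Q-q,axis=1)-r,[*xy,.041],loss="soft_l1",f_scale=.001)
        print(nm,n,len(Q),s.x.round(4),np.sqrt(2*s.cost/max(1,len(Q))).round(4))
    m=ok&(P[...,2]>.16)&(P[...,2]<.18)&(abs(P[...,0]-.66)<.12)&(abs(P[...,1]-.04)<.2)
    Q=P[m]; (cx,cy),wh,a=cv2.minAreaRect(Q[:,:2].astype(np.float32)); print("bar",len(Q),(round(cx,4),round(cy,4)),wh,a,np.median(Q[:,2]))
    m=(P[...,2]>.006)&(P[...,2]<.014)&ok&(abs(P[...,0]-.64)<.12)&(abs(P[...,1]-.04)<.17)
    Q=P[m]; print("plate",len(Q),cv2.minAreaRect(Q[:,:2].astype(np.float32)))
E
```

```text
T bench z -9.752408310603755e-05
T white 400 [ 0.4317 -0.3128  0.0412] 0.001
T blue 390 [ 0.5184 -0.2891  0.0413] 0.001
T black 378 [ 0.6054 -0.2656  0.0411] 0.001
T knob 131 [0.4708 0.1373 0.0899] 0.0009
bar 2001 (0.6912, 0.0384) (0.3024207353591919, 0.06541715562343597) 85.34534454345703 0.1686810144120544
plate 4840 ((0.6509091854095459, 0.03498844802379608), (0.2829594612121582, 0.21977075934410095), 80.9400863647461)
S bench z 0.0023286441016010517
S white 190 [ 0.4317 -0.3121  0.0437] 0.0015
S blue 214 [ 0.5186 -0.2885  0.0437] 0.0014
S black 240 [ 0.605  -0.2647  0.0438] 0.0013
S knob 79 [0.4701 0.138  0.0925] 0.0012
bar 1558 (0.6913, 0.0391) (0.30283039808273315, 0.06886546313762665) 85.31283569335938 0.1704766202602025
plate 2743 ((0.6400590538978577, 0.03946825861930847), (0.23950397968292236, 0.3372531533241272), 0.09074388444423676)
```

```bash
python3 - <<'E'
from h import *
S=pickle.load(open("scene0.pkl","rb"));T=pickle.load(open("top0.pkl","rb"))
def cloud(c):
    v,u=np.mgrid[0:480,0:640];z=c["range_z"]
    p=np.stack([(u-c["cx"])/c["fx"]*z,-(v-c["cy"])/c["fy"]*z,-z],-1)
    return rot(c["attitude"]).apply(p.reshape(-1,3)).reshape(480,640,3)+c["eye"]
def ring(c,box,f,name):
    x0,y0,x1,y1=box;hsv=cv2.cvtColor(c["color"],cv2.COLOR_RGB2HSV).astype(int)[y0:y1,x0:x1]
    m=f(hsv[...,0],hsv[...,1],hsv[...,2]).astype(np.uint8)
    n,l,s,ce=cv2.connectedComponentsWithStats(m);k=1+np.argmax(s[1:,4]);m=(l==k)
    v,u=np.nonzero(m);h=cv2.convexHull(np.stack([u+x0,v+y0],1).astype(np.int32))[:,0]
    P=np.array([onz(c,*q,.018) for q in h])[:,:2]
    (a,r)=cv2.minEnclosingCircle(P.astype(np.float32))
    from scipy.optimize import least_squares
    s=least_squares(lambda q:np.hypot(*(P-q).T)-.0315+.0006,a,loss="soft_l1",f_scale=.0007)
    print(name,m.sum(),"enc",np.round(a,4),round(r,4),"fit",s.x.round(4))
B=lambda h,s,v:(h>105)&(h<130)&(s>130)&(v>40);Wh=lambda h,s,v:(s<60)&(v>88)
ring(T,(255,168,297,203),B,"Tb");ring(S,(344,290,381,322),B,"Sb")
ring(T,(297,174,331,204),Wh,"Tw");ring(S,(315,284,347,313),Wh,"Sw")
# bar edges
for nm,c,dz in(("T",T,0),("S",S,.0023)):
    P=cloud(c)-[0,0,dz];ok=c["range_z"]>0
    m=ok&(P[...,2]>.165)&(P[...,2]<.175)&(abs(P[...,0]-.66)<.12)&(abs(P[...,1]-.04)<.2)
    Q=P[m]; 
    # bar top line: keep near-side points via robust line
    l=cv2.fitLine(Q[:,:2].astype(np.float32),cv2.DIST_HUBER,0,.001,.001).ravel()
    for _ in range(3):
        nrm=np.array([-l[1],l[0]]);d=(Q[:,:2]-l[2:])@nrm;k=abs(d)<.008
        l=cv2.fitLine(Q[k,:2].astype(np.float32),cv2.DIST_L2,0,.001,.001).ravel()
    t=(Q[k,:2]-l[2:])@l[:2]
    print(nm,"bar",k.sum(),l.round(4),"len",np.ptp(t),"mid",(l[2:]+l[:2]*(t.max()+t.min())/2).round(4),"w",np.percentile(d[k],[1,99]))
    # pocket rims
    for n,xy in(("b",(.664,.0774)),("w",(.6578,.0017))):
        m=ok&(abs(P[...,2]-.032)<.0025)&(np.hypot(P[...,0]-xy[0],P[...,1]-xy[1])<.026)
        Q2=P[m][:,:2]; print("rim",n,len(Q2),np.round(cv2.minEnclosingCircle(Q2.astype(np.float32))[0],4),cv2.minEnclosingCircle(Q2.astype(np.float32))[1],Q2.mean(0).round(4))
E
```

```text
Tb 362 enc [0.6655 0.0774] 0.0325 fit [0.6644 0.0773]
Sb 312 enc [0.663 0.077] 0.0337 fit [0.6648 0.0763]
Tw 339 enc [0.6591 0.0015] 0.0324 fit [0.6582 0.0015]
Sw 236 enc [0.6569 0.0014] 0.0328 fit [0.658  0.0012]
T bar 1247 [0.0803 0.9968 0.6648 0.0379] len 0.29933675759168077 mid [0.6649 0.039 ] w [-0.0064706   0.00583437]
rim b 88 [0.6644 0.0771] 0.019719598814845085 [0.6653 0.0769]
rim w 91 [0.6581 0.0012] 0.019600315019488335 [0.6579 0.001 ]
S bar 829 [0.0777 0.997  0.6664 0.0416] len 0.29938104885549277 mid [0.6663 0.0394] w [-0.0067024   0.00734545]
rim b 72 [0.6642 0.0778] 0.02021654322743416 [0.6634 0.0778]
rim w 71 [0.6586 0.002 ] 0.02012064680457115 [0.6588 0.0012]
```

```bash
cat >> h.py <<'E'
def cloud(c):
    v,u=np.mgrid[0:480,0:640];z=c["range_z"]
    p=np.stack([(u-c["cx"])/c["fx"]*z,-(v-c["cy"])/c["fy"]*z,-z],-1)
    return rot(c["attitude"]).apply(p.reshape(-1,3)).reshape(480,640,3)+c["eye"]
def pose_R(yaw,lean,flip=1):
    """tool x: heading yaw, lean deg from straight down; tool y = left of heading*flip"""
    y,l=np.radians([yaw,lean]);h=np.array([np.cos(y),np.sin(y),0]);x=h*np.sin(l)-np.array([0,0,1])*np.cos(l)
    Y=flip*np.array([-np.sin(y),np.cos(y),0]);return R.from_matrix(np.stack([x,Y,np.cross(x,Y)],1))
def goal(Rg,grasp,off=-.0225,st=None):
    """needed tool-frame shift and turn from current pose so that tool point x=off is at grasp"""
    from cell import manip
    st=st or manip.get_state();Rc=rot(st["tool_rot"])
    p=np.asarray(grasp)-Rg.apply([off,0,0])
    d=p-st["tool_pos"]; rv=(Rc.inv()*Rg).as_rotvec(degrees=True)
    print("t",round(st["time"],2),"F",st["contact_force"].round(2),"w",round(st["gripper_width"],4))
    print("tool pos",st["tool_pos"].round(4),"target",p.round(4),"shift(tool)",Rc.inv().apply(d).round(4),"world",d.round(4),"turn deg",rv.round(2))
E
python3 - <<'E'
from h import *
from cell import manip
T=pickle.load(open("top0.pkl","rb"));P=cloud(T)
m=(np.hypot(P[...,0]-.6327,P[...,1]-.1318)<.012)&(T["range_z"]>0);print("hinge top z",np.percentile(P[m][:,2],[50,90,99]),P[m&(P[...,2]>.06)].mean(0))
st=manip.get_state();print(rot(st["tool_rot"]).as_matrix().round(3))
for f in(1,-1): goal(pose_R(15.4,0,f),[.4317,-.3125,.15])
E
```

```text
hinge top z [0.04302533 0.04677344 0.04756451] [nan nan nan]
[[-0.     0.384  0.923]
 [-0.001  0.923 -0.384]
 [-1.    -0.001 -0.   ]]
t 0.1 F [0.06 0.97 0.  ] w 0.0852
tool pos [0.2397 0.577  0.2308] target [ 0.4317 -0.3125  0.1275] shift(tool) [ 0.104  -0.7476  0.5186] world [ 0.192  -0.8895 -0.1033] turn deg [-3.796e+01 -3.000e-02  5.000e-02]
t 0.1 F [0.06 0.97 0.  ] w 0.0852
tool pos [0.2397 0.577  0.2308] target [ 0.4317 -0.3125  0.1275] shift(tool) [ 0.104  -0.7476  0.5186] world [ 0.192  -0.8895 -0.1033] turn deg [1.4204e+02 7.0000e-02 3.0000e-02]<stdin>:4: RuntimeWarning: Mean of empty slice.
  ret = um.true_divide(
```

```bash
python3 -m crank '[{"gripper":-1,"rx":-7.5},{"gripper":-1,"rx":-7.5},{"gripper":-1,"rx":-7.6,"tz":0.03,"ty":-0.03},{"gripper":-1,"tz":0.04,"ty":-0.04},{"gripper":-1,"tz":0.04,"ty":-0.04},{"gripper":-1,"tz":0.04,"ty":-0.04},{"gripper":-1,"tz":0.04,"ty":-0.04},{"gripper":-1,"tz":0.04,"ty":-0.04}]' 40
python3 -m crank '[{"gripper":-1,"tz":0.03,"ty":-0.05},{"gripper":-1,"ty":-0.06},{"gripper":-1,"ty":-0.06},{"gripper":-1,"ty":-0.06},{"gripper":-1,"ty":-0.06},{"gripper":-1,"ty":-0.06},{"gripper":-1,"ty":-0.06},{"gripper":-1,"ty":-0.06}]'
python3 - <<'E'
from h import *
from cell import manip
print(manip.get_state()["joint_pos"].round(2))
goal(pose_R(0,0),[.4317,-.3125,.12])
goal(pose_R(15.4,0),[.4317,-.3125,.12])
E
```

```text
[ 1.07  0.49  1.56  0.    1.09 -0.11]
t 0.1 F [0.06 0.97 0.  ] w 0.0852
tool pos [0.2397 0.577  0.2308] target [ 0.4317 -0.3125  0.0975] shift(tool) [ 0.134  -0.7476  0.5186] world [ 0.192  -0.8895 -0.1333] turn deg [-2.256e+01 -2.000e-02  5.000e-02]
t 0.1 F [0.06 0.97 0.  ] w 0.0852
tool pos [0.2397 0.577  0.2308] target [ 0.4317 -0.3125  0.0975] shift(tool) [ 0.134  -0.7476  0.5186] world [ 0.192  -0.8895 -0.1333] turn deg [-3.796e+01 -3.000e-02  5.000e-02]invalid input at $[0]: expected keys gripper, tx, ty, tz, rx, ry, rz
invalid input at $[0]: expected keys gripper, tx, ty, tz, rx, ry, rz
```

```bash
python3 -m crank '[{"gripper":-1,"tx":0,"ty":0,"tz":0,"rx":-7.5,"ry":0,"rz":0},{"gripper":-1,"tx":0,"ty":0,"tz":0,"rx":-7.5,"ry":0,"rz":0},{"gripper":-1,"tx":0,"ty":-0.03,"tz":0.03,"rx":-7.5,"ry":0,"rz":0},{"gripper":-1,"tx":0,"ty":-0.04,"tz":0.04,"rx":0,"ry":0,"rz":0},{"gripper":-1,"tx":0,"ty":-0.04,"tz":0.04,"rx":0,"ry":0,"rz":0},{"gripper":-1,"tx":0,"ty":-0.04,"tz":0.04,"rx":0,"ry":0,"rz":0},{"gripper":-1,"tx":0,"ty":-0.04,"tz":0.04,"rx":0,"ry":0,"rz":0},{"gripper":-1,"tx":0,"ty":-0.04,"tz":0.04,"rx":0,"ry":0,"rz":0}]' 40
python3 -m crank '[{"gripper":-1,"tx":0,"ty":-0.05,"tz":0.03,"rx":0,"ry":0,"rz":0},{"gripper":-1,"tx":0,"ty":-0.06,"tz":0,"rx":0,"ry":0,"rz":0},{"gripper":-1,"tx":0,"ty":-0.06,"tz":0,"rx":0,"ry":0,"rz":0},{"gripper":-1,"tx":0,"ty":-0.06,"tz":0,"rx":0,"ry":0,"rz":0},{"gripper":-1,"tx":0,"ty":-0.06,"tz":0,"rx":0,"ry":0,"rz":0},{"gripper":-1,"tx":0,"ty":-0.06,"tz":0,"rx":0,"ry":0,"rz":0},{"gripper":-1,"tx":0,"ty":-0.06,"tz":0,"rx":0,"ry":0,"rz":0},{"gripper":-1,"tx":0,"ty":-0.06,"tz":0,"rx":0,"ry":0,"rz":0}]'
python3 - <<'E'
from h import *
from cell import manip
print(manip.get_state()["joint_pos"].round(2))
goal(pose_R(0,0),[.4317,-.3125,.12])
goal(pose_R(15.4,0),[.4317,-.3125,.12])
E
```

```text
time: 1.1
tool_pos: [0.4664, 0.3418, 0.2311]
tool_rot: [0.707, 0.0, 0.707, -0.0]
contact_force: [0.4, 0.8, 0.2]
gripper_width: 0.0854
time: 2.1
tool_pos: [0.4945, -0.1287, 0.2312]
tool_rot: [0.707, 0.0, 0.707, -0.0]
contact_force: [0.9, -0.1, 0.2]
gripper_width: 0.0851
[-0.38  0.33  1.83  0.    0.98 -1.95]
t 2.1 F [ 0.91 -0.11  0.2 ] w 0.0851
tool pos [ 0.4945 -0.1287  0.2312] target [ 0.4317 -0.3125  0.0975] shift(tool) [ 0.1337 -0.1839 -0.0626] world [-0.0628 -0.1838 -0.1337] turn deg [-0.07 -0.   -0.01]
t 2.1 F [ 0.91 -0.11  0.2 ] w 0.0851
tool pos [ 0.4945 -0.1287  0.2312] target [ 0.4317 -0.3125  0.0975] shift(tool) [ 0.1337 -0.1839 -0.0626] world [-0.0628 -0.1838 -0.1337] turn deg [-1.547e+01 -0.000e+00 -1.000e-02]
```

```bash
python3 -m crank '[{"gripper":-1,"tx":0,"ty":-0.045,"tz":-0.015,"rx":0,"ry":0,"rz":0},{"gripper":-1,"tx":0,"ty":-0.045,"tz":-0.016,"rx":0,"ry":0,"rz":0},{"gripper":-1,"tx":0.03,"ty":-0.045,"tz":-0.016,"rx":0,"ry":0,"rz":0},{"gripper":-1,"tx":0.03,"ty":-0.0489,"tz":-0.0158,"rx":0,"ry":0,"rz":0},{"gripper":-1,"tx":0.03,"ty":0,"tz":0,"rx":-7.7,"ry":0,"rz":0},{"gripper":-1,"tx":0.03,"ty":0,"tz":0,"rx":-7.7,"ry":0,"rz":0},{"gripper":-1,"tx":0,"ty":0,"tz":0,"rx":0,"ry":0,"rz":0},{"gripper":-1,"tx":0,"ty":0,"tz":0,"rx":0,"ry":0,"rz":0}]'
python3 - <<'E'
from h import *
from cell import manip
print(manip.get_state()["joint_pos"].round(2))
goal(pose_R(15.4,0),[.4317,-.3125,.041])
for n in("scene","top"):
    c=manip.capture(n); pickle.dump(c,open(n+"1.pkl","wb"))
s=c=pickle.load(open("scene1.pkl","rb"))["color"][100:320,120:400,::-1];t=pickle.load(open("top1.pkl","rb"))["color"][180:400,360:640,::-1]
cv2.imwrite("pics/v1.png",cv2.resize(np.hstack([s,t]),None,fx=1.4,fy=1.4))
T=pickle.load(open("top1.pkl","rb"))
E
```

```text
time: 3.1
tool_pos: [0.4322, -0.3107, 0.1121]
tool_rot: [0.701, -0.094, 0.701, 0.093]
contact_force: [-0.5, -0.4, 0.3]
gripper_width: 0.085
[-0.75  0.52  1.91  0.    0.71 -2.58]
t 3.1 F [-0.51 -0.44  0.35] w 0.085
tool pos [ 0.4322 -0.3107  0.1121] target [ 0.4317 -0.3125  0.0185] shift(tool) [ 0.0936 -0.0015 -0.001 ] world [-0.0005 -0.0018 -0.0936] turn deg [-0.21  0.03  0.03]
```

View pics/v1.png

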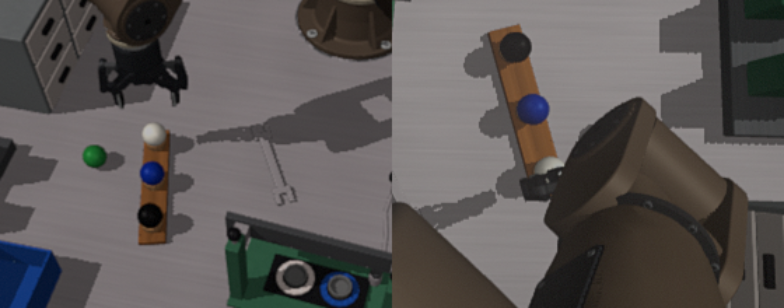

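The gripper is above the white ball with the jaws straddling the rack. I descend and close.

```bash
python3 -m crank '[{"gripper":-1,"tx":0.02,"ty":-0.0015,"tz":-0.001,"rx":0,"ry":0,"rz":0},{"gripper":-1,"tx":0.02,"ty":0,"tz":0,"rx":0,"ry":0,"rz":0},{"gripper":-1,"tx":0.02,"ty":0,"tz":0,"rx":0,"ry":0,"rz":0},{"gripper":-1,"tx":0.02,"ty":0,"tz":0,"rx":0,"ry":0,"rz":0},{"gripper":-1,"tx":0.0136,"ty":0,"tz":0,"rx":0,"ry":0,"rz":0},{"gripper":-0.4,"tx":0,"ty":0,"tz":0,"rx":0,"ry":0,"rz":0},{"gripper":-0.3,"tx":0,"ty":0,"tz":0,"rx":0,"ry":0,"rz":0},{"gripper":-0.3,"tx":0,"ty":0,"tz":0,"rx":0,"ry":0,"rz":0}]' 25
python3 - <<'E'
from h import *
from cell import manip
goal(pose_R(15.4,0),[.4317,-.3125,.041])
c=manip.capture("scene");s=c["color"][120:270,140:320,::-1]
cv2.imwrite("pics/v2.png",cv2.resize(s,None,fx=4,fy=4,interpolation=cv2.INTER_CUBIC))
E
```

```text
time: 4.2
tool_pos: [0.4316, -0.3125, 0.0184]
tool_rot: [0.701, -0.095, 0.701, 0.094]
contact_force: [-0.4, -0.9, 0.1]
gripper_width: 0.0556
t 4.2 F [-0.39 -0.93  0.11] w 0.0556
tool pos [ 0.4316 -0.3125  0.0184] target [ 0.4317 -0.3125  0.0185] shift(tool) [-0.0001 -0.0001  0.0001] world [ 0.0001 -0.      0.0001] turn deg [-0.07  0.04  0.05]
```

View pics/v2.png

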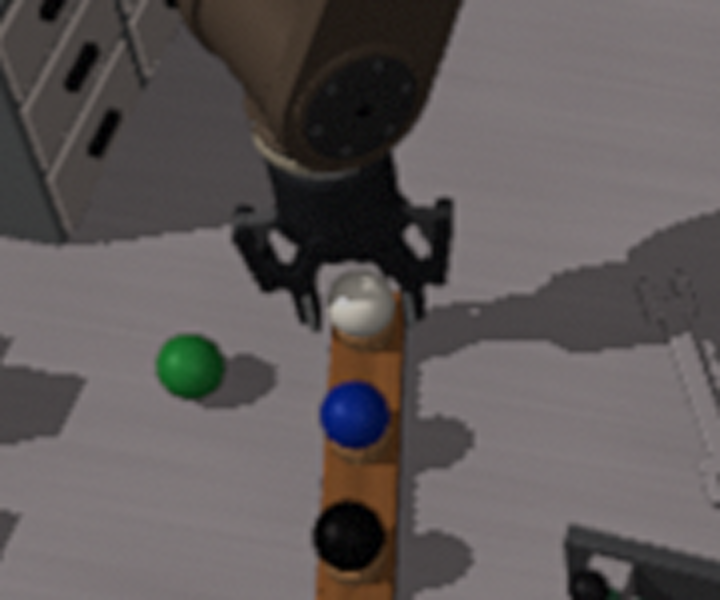

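```bash
python3 -m crank '[{"gripper":-0.15,"tx":0,"ty":0,"tz":0,"rx":0,"ry":0,"rz":0},{"gripper":-0.05,"tx":0,"ty":0,"tz":0,"rx":0,"ry":0,"rz":0},{"gripper":0.2,"tx":0,"ty":0,"tz":0,"rx":0,"ry":0,"rz":0},{"gripper":0.2,"tx":0,"ty":0,"tz":0,"rx":0,"ry":0,"rz":0},{"gripper":0.2,"tx":0,"ty":0,"tz":0,"rx":0,"ry":0,"rz":0}]' 30
python3 -m crank '[{"gripper":0.2,"tx":-0.005,"ty":0,"tz":0,"rx":0,"ry":0,"rz":0},{"gripper":0.2,"tx":-0.01,"ty":0,"tz":0,"rx":0,"ry":0,"rz":0},{"gripper":0.2,"tx":-0.02,"ty":0,"tz":0,"rx":0,"ry":0,"rz":0},{"gripper":0.2,"tx":-0.03,"ty":0,"tz":0,"rx":0,"ry":0,"rz":0},{"gripper":0.2,"tx":-0.04,"ty":0,"tz":0,"rx":0,"ry":0,"rz":0},{"gripper":0.2,"tx":-0.04,"ty":0,"tz":0,"rx":0,"ry":0,"rz":0},{"gripper":0.2,"tx":0,"ty":0,"tz":0,"rx":0,"ry":0,"rz":0},{"gripper":0.2,"tx":0,"ty":0,"tz":0,"rx":0,"ry":0,"rz":0}]'
cat >> h.py <<'E'
def ballfit(c,mask,guess,r=.022,zoff=0):
    from scipy.optimize import least_squares
    P=cloud(c)-[0,0,zoff];m=mask&(c["range_z"]>0)&(np.linalg.norm(P-np.asarray(guess),axis=-1)<.035)
    Q=P[m]
    if len(Q)<15: return len(Q),None
    s=least_squares(lambda q:np.linalg.norm(Q-q,axis=1)-r,guess,loss="soft_l1",f_scale=.001);return len(Q),s.x
def masks(c):
    hsv=cv2.cvtColor(c["color"],cv2.COLOR_RGB2HSV).astype(int);h,s,v=hsv[...,0],hsv[...,1],hsv[...,2]
    return dict(white=(s<60)&(v>95),blue=(h>105)&(h<130)&(s>130)&(v>40))
E
python3 - <<'E'
from h import *
from cell import manip
st=manip.get_state();print(st["joint_pos"].round(2),st["gripper_width"])
g=st["tool_pos"]+rot(st["tool_rot"]).apply([-.0225,0,0]);print(g)
for n,z in(("scene",.0023),("top",0)):
    c=manip.capture(n);print(n,ballfit(c,masks(c)["white"],g,zoff=z))
    cv2.imwrite(f"pics/v3{n}.png",c["color"][:,:,::-1])
E
```

```text
time: 4.88
tool_pos: [0.4314, -0.3125, 0.0179]
tool_rot: [0.701, -0.095, 0.701, 0.094]
contact_force: [-0.5, -1.0, 5.1]
gripper_width: 0.0428
time: 5.88
tool_pos: [0.4309, -0.3119, 0.1623]
tool_rot: [0.701, -0.094, 0.701, 0.095]
contact_force: [-0.6, 0.7, -3.1]
gripper_width: 0.0424
[-0.75  0.45  1.86  0.    0.83 -2.59] 0.04241056306125071
[ 0.43091094 -0.31190914  0.18476149]
scene (198, array([ 0.43082244, -0.31160425,  0.18597193]))
top (51, array([ 0.43083607, -0.31192817,  0.18599009]))
```

View pics/v3scene.png

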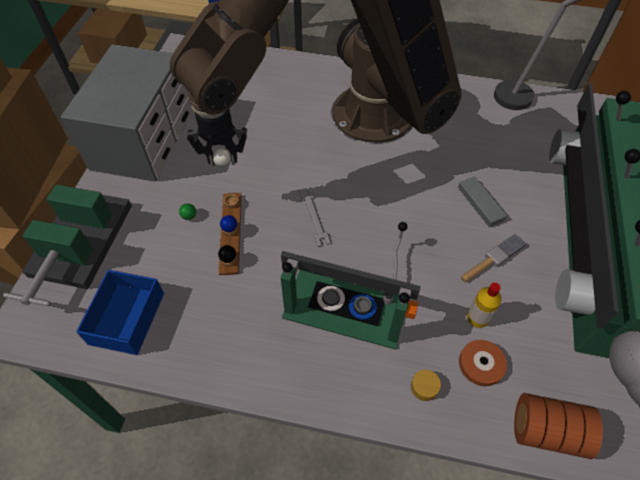

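White ball held, at 23.7 mm behind the TCP (the two cameras agree). To lean, the wrist has to roll round: joint 4 goes to about π, because joint 5 cannot go negative. So I move to the free area in front of the station first and prepare joint 6.

```bash
python3 -m crank '[{"gripper":0.2,"tx":-0.02,"ty":0,"tz":0,"rx":7.7,"ry":0,"rz":0},{"gripper":0.2,"tx":-0.02,"ty":0,"tz":0,"rx":7.7,"ry":0,"rz":0},{"gripper":0.2,"tx":0,"ty":0.04,"tz":0.01,"rx":0,"ry":0,"rz":0},{"gripper":0.2,"tx":0,"ty":0.05,"tz":0.01,"rx":0,"ry":0,"rz":0},{"gripper":0.2,"tx":0,"ty":0.05,"tz":0.01,"rx":0,"ry":0,"rz":0},{"gripper":0.2,"tx":0,"ty":0.05,"tz":0.01,"rx":0,"ry":0,"rz":0},{"gripper":0.2,"tx":0,"ty":0.05,"tz":0.01,"rx":0,"ry":0,"rz":0},{"gripper":0.2,"tx":0,"ty":0.05,"tz":0.01,"rx":0,"ry":0,"rz":0}]'
python3 -m crank '[{"gripper":0.2,"tx":0,"ty":0.02,"tz":0.01,"rx":0,"ry":0,"rz":0},{"gripper":0.2,"tx":0,"ty":0,"tz":0,"rx":0,"ry":0,"rz":5},{"gripper":0.2,"tx":0,"ty":0,"tz":0,"rx":0,"ry":0,"rz":5},{"gripper":0.2,"tx":0,"ty":0,"tz":0,"rx":0,"ry":0,"rz":0},{"gripper":0.2,"tx":0,"ty":0,"tz":0,"rx":0,"ry":0,"rz":0}]'
cat >> h.py <<'E'
def model(st):
    q=st["joint_pos"];a=R.from_euler("z",q[0])*R.from_euler("y",q[1]+q[2])
    for s in(1,-1):
        print(s,(a*R.from_euler("z",s*q[3])*R.from_euler("y",q[4])).apply([0,0,1]).round(3),end=" ")
    print("true",rot(st["tool_rot"]).apply([1,0,0]).round(3),"q",q.round(3),"p",st["tool_pos"].round(4),"F",st["contact_force"].round(2))
E
python3 -c "
from h import *
from cell import manip
model(manip.get_state())"
```

```text
time: 6.98
tool_pos: [0.4915, -0.0207, 0.2017]
tool_rot: [0.706, 0.001, 0.708, -0.0]
contact_force: [-0.2, -0.2, -1.7]
gripper_width: 0.0422
time: 7.6
tool_pos: [0.5014, -0.0025, 0.2021]
tool_rot: [0.704, 0.062, 0.705, 0.061]
contact_force: [-0.0, 0.9, -1.5]
gripper_width: 0.042
1 [-0.001  0.172 -0.985] -1 [-0.075 -0.155 -0.985] true [-0.001  0.172 -0.985] q [-0.223  0.361  1.891  0.209  0.94  -1.92 ] p [ 0.5014 -0.0025  0.2021] F [-0.    0.86 -1.52]
```

```bash
cat > kin.py <<'E'
from h import *
from scipy.optimize import least_squares
def fk(q,k):
    d,a,b,L,e,a0=k
    q=np.asarray(q);Z=R.from_euler("z",q[0])
    w=Z.apply(np.array([a*np.sin(q[1])+a0+b*np.sin(q[1]+q[2]),e,d+a*np.cos(q[1])+b*np.cos(q[1]+q[2])]))
    O=Z*R.from_euler("y",q[1]+q[2])*R.from_euler("z",q[3])*R.from_euler("y",q[4])*R.from_euler("z",q[5])
    return w+O.apply([0,0,L]),O
E
python3 - <<'E'
from kin import *
from cell import manip
st=manip.get_state()
D=[([1.07137635,.491540303,1.55945988,0,1.09167112,-.10558],[.23969,.57697,.23074]),
([-.38,.33,1.83,0,.98,-1.95],[.4945,-.1287,.2312]),([-.75,.52,1.91,0,.71,-2.58],[.4322,-.3107,.1121]),([-.75,.45,1.86,0,.83,-2.59],[.4309,-.3119,.1623]),
(st["joint_pos"],st["tool_pos"])]
W=[1,.1,.1,.1,1]
f=lambda k:np.concatenate([w*(fk(q,k)[0]-p) for w,(q,p) in zip(W,D)])
s=least_squares(f,[.3,.47,.45,.26,.06,0.]);print(s.x.round(4),[np.round(fk(q,s.x)[0]-p,4) for q,p in D])
q,Ot=st["joint_pos"],rot(st["tool_rot"])
print((fk(q,s.x)[1].inv()*Ot).as_matrix().round(3))
E
```

```text
[ 0.0999  0.6506  0.4051  0.2554  0.0659 -0.045 ] [array([-0.0001, -0.0002,  0.0002]), array([-0.003 ,  0.0033,  0.0037]), array([ 0.0102, -0.0114, -0.0098]), array([ 0.0075, -0.0064, -0.0049]), array([ 0.    ,  0.    , -0.0001])]
[[-0. -1. -0.]
 [-0.  0. -1.]
 [ 1. -0. -0.]]
```

```bash
python3 -m crank '[{"gripper":0.2,"tx":0,"ty":0,"tz":0,"rx":0,"ry":0,"rz":-5},{"gripper":0.2,"tx":0,"ty":0,"tz":0,"rx":0,"ry":0,"rz":-5},{"gripper":0.2,"tx":0,"ty":0,"tz":0,"rx":10,"ry":0,"rz":0},{"gripper":0.2,"tx":0,"ty":0,"tz":0,"rx":10,"ry":0,"rz":0},{"gripper":0.2,"tx":0,"ty":0,"tz":0,"rx":10,"ry":0,"rz":0},{"gripper":0.2,"tx":0,"ty":0,"tz":0,"rx":10,"ry":0,"rz":0},{"gripper":0.2,"tx":0,"ty":0,"tz":0,"rx":10,"ry":0,"rz":0},{"gripper":0.2,"tx":0,"ty":0,"tz":0,"rx":10,"ry":0,"rz":0}]'
python3 -m crank '[{"gripper":0.2,"tx":0,"ty":0,"tz":0,"rx":10,"ry":0,"rz":0},{"gripper":0.2,"tx":0,"ty":0,"tz":0,"rx":10,"ry":0,"rz":0},{"gripper":0.2,"tx":0,"ty":0,"tz":0,"rx":10,"ry":0,"rz":0},{"gripper":0.2,"tx":0,"ty":0,"tz":0,"rx":10,"ry":0,"rz":0},{"gripper":0.2,"tx":0,"ty":0,"tz":0,"rx":10,"ry":0,"rz":0},{"gripper":0.2,"tx":0,"ty":0,"tz":0,"rx":10,"ry":0,"rz":0},{"gripper":0.2,"tx":0,"ty":0,"tz":0,"rx":10,"ry":0,"rz":0},{"gripper":0.2,"tx":0,"ty":0,"tz":0,"rx":10,"ry":0,"rz":0}]'
python3 -m crank '[{"gripper":0.2,"tx":0,"ty":0,"tz":0,"rx":10,"ry":0,"rz":0},{"gripper":0.2,"tx":0,"ty":0,"tz":0,"rx":10,"ry":0,"rz":0},{"gripper":0.2,"tx":0,"ty":0,"tz":0,"rx":10,"ry":0,"rz":0},{"gripper":0.2,"tx":0,"ty":0,"tz":0,"rx":10,"ry":0,"rz":0},{"gripper":0.2,"tx":0,"ty":0,"tz":0,"rx":0,"ry":0,"rz":0},{"gripper":0.2,"tx":0,"ty":0,"tz":0,"rx":0,"ry":0,"rz":0}]'
cat >log.py <<'E'
from cell import manip
import pickle,os
L=pickle.load(open("log.pkl","rb")) if os.path.exists("log.pkl") else []
L.append(manip.get_state());pickle.dump(L,open("log.pkl","wb"))
from h import model
model(L[-1]);print(L[-1]["gripper_width"])
E
python3 log.py
python3 -m crank '[{"gripper":0.2,"tx":-0.02,"ty":0,"tz":0,"rx":0,"ry":10,"rz":0},{"gripper":0.2,"tx":-0.02,"ty":0,"tz":0,"rx":0,"ry":10,"rz":0},{"gripper":0.2,"tx":-0.02,"ty":0,"tz":0,"rx":0,"ry":5,"rz":0},{"gripper":0.2,"tx":0,"ty":0,"tz":0,"rx":0,"ry":0,"rz":0},{"gripper":0.2,"tx":0,"ty":0,"tz":0,"rx":0,"ry":0,"rz":0}]'
python3 log.py
```

```text
time: 8.6
tool_pos: [0.5016, -0.002, 0.2026]
tool_rot: [0.612, 0.355, 0.611, -0.356]
contact_force: [0.4, -0.3, -1.9]
gripper_width: 0.0423
time: 9.6
tool_pos: [0.5016, -0.002, 0.2026]
tool_rot: [-0.24, -0.665, -0.239, 0.665]
contact_force: [-0.3, 1.4, -1.5]
gripper_width: 0.0423
time: 10.35
tool_pos: [0.5016, -0.0022, 0.2026]
tool_rot: [0.001, 0.707, 0.001, -0.707]
contact_force: [-0.9, -0.3, -1.5]
gripper_width: 0.0423
1 [ 0. -0. -1.] -1 [ 0.  0. -1.] true [ 0. -0. -1.] q [-1.360e-01  3.520e-01  1.891e+00 -1.000e-03  8.990e-01  1.432e+00] p [ 0.5016 -0.0022  0.2026] F [-0.95 -0.27 -1.51]
0.042295259095779324
time: 10.98
tool_pos: [0.4917, -0.0024, 0.261]
tool_rot: [0.0, 0.843, -0.0, -0.538]
contact_force: [-0.3, 0.3, -2.0]
gripper_width: 0.0423
1 [ 0.421 -0.    -0.907] -1 [ 0.395 -0.147 -0.907] true [ 0.421 -0.    -0.907] q [-0.178  0.136  2.093  0.159  0.488  1.268] p [ 0.4917 -0.0024  0.261 ] F [-0.3   0.33 -1.99]
0.04234911789751456
```

```bash
python3 log.py; python3 - <<'E'
from kin import *
L=pickle.load(open("log.pkl","rb"))
D=[([1.07137635,.491540303,1.55945988,0,1.09167112,-.10558],[.23969454,.57696781,.2307361])]+[(s["joint_pos"],s["tool_pos"]) for s in L]
for fix in(True,False):
    f=lambda k:np.concatenate([(fk(q,np.r_[k[:5],0 if fix else k[5]])[0]-p) for (q,p) in D])
    s=least_squares(f,[.3,.47,.45,.26,.06,0.]);print(s.x.round(4),abs(s.fun).max())
E
```

```text
1 [ 0.421 -0.    -0.907] -1 [ 0.395 -0.147 -0.907] true [ 0.421 -0.    -0.907] q [-0.178  0.136  2.093  0.159  0.488  1.268] p [ 0.4917 -0.0024  0.261 ] F [-0.3   0.33 -1.99]
0.04234911789751456
[0.1256 0.6006 0.3769 0.2518 0.066  0.    ] 0.004869073944135827
[ 0.1445  0.6175  0.4124  0.267   0.0655 -0.0368] 0.002278361235599713
```

```bash
cat >> kin.py <<'E'
K=[.1445,.6175,.4124,.267,.0655,-.0368]
M=np.array([[0,-1,0],[0,0,-1],[1,0,0]])
def ik(p,Rt,q0,K=K):
    def f(q):
        x,O=fk(q,K);return np.r_[(x-p)*10,(O*R.from_matrix(M)).as_matrix().ravel()-Rt.as_matrix().ravel()]
    s=least_squares(f,q0);return s.x,np.abs(s.fun).max()
E
python3 - <<'E'
from kin import *
for KK in(K,[.1256,.6006,.3769,.2518,.066,0]):
  for name,ball,hd in(("w",[.6583,.0013,.047],0),("b",[.6645,.0772,.047],0),("pre",[.60,.0,.10],0),("pre2",[.5,0,.2],0)):
    for lean in(0,40,45):
        Rg=pose_R(hd,lean,-1);p=np.array(ball)-Rg.apply([-.0237,0,0])
        q,e=ik(p,Rg,[0,.6,1.9,3.1,.4,-1.5],KK);q2,e2=ik(p,Rg,[-.1,.6,1.9,0.1,.4,1.4],KK)
        print(name,lean,q.round(2),round(e,3),"|",q2.round(2),round(e2,3))
E
```

```text
w 0 [-0.1   0.74  1.67  3.14 -0.73 -1.67] 0.0 | [-0.1   0.74  1.67 -0.    0.73  1.47] 0.0
w 40 [-0.13  0.69  2.1   2.9   0.35 -1.44] 0.0 | [-0.13  0.69  2.1  -0.24 -0.35  1.7 ] 0.0
w 45 [-0.13  0.71  2.15  2.95  0.5  -1.49] 0.0 | [-0.13  0.71  2.15 -0.2  -0.5   1.65] 0.0
b 0 [ 0.02  0.76  1.64  3.14 -0.74 -1.55] 0.0 | [ 0.02  0.76  1.64 -0.    0.74  1.59] 0.0
b 40 [ 0.02  0.7   2.07  3.19  0.33 -1.6 ] 0.0 | [ 0.02  0.7   2.07  0.05 -0.33  1.54] 0.0
b 45 [ 0.02  0.71  2.12  3.18  0.47 -1.59] 0.0 | [ 0.02  0.71  2.12  0.04 -0.47  1.55] 0.0
pre 0 [-0.11  0.61  1.79  3.14 -0.74 -1.68] 0.0 | [-0.11  0.61  1.79  0.    0.74  1.46] 0.0
pre 40 [-0.15  0.55  2.21  2.84  0.33 -1.4 ] 0.0 | [-0.15  0.55  2.21 -0.3  -0.33  1.74] 0.0
pre 45 [-0.15  0.57  2.26  2.9   0.48 -1.47] 0.0 | [-0.15  0.57  2.26 -0.24 -0.48  1.67] 0.0
pre2 0 [-0.13  0.37  1.93  3.14 -0.84 -1.7 ] 0.0 | [-0.13  0.37  1.93  0.    0.84  1.44] 0.0
pre2 40 [-0.19  0.27  2.34  2.45  0.19 -1.04] 0.0 | [-0.19  0.27  2.34 -0.69 -0.19  2.1 ] 0.0
pre2 45 [-0.2   0.28  2.39  2.69  0.33 -1.28] 0.0 | [-0.2   0.28  2.39 -0.45 -0.33  1.86] 0
[... 405 characters left out ...]
9] 0.0 | [ 0.02  0.72  2.09  0.04 -0.36  1.55] 0.0
b 45 [ 0.02  0.74  2.13  3.17  0.51 -1.58] 0.0 | [ 0.02  0.74  2.13  0.03 -0.51  1.56] 0.0
pre 0 [-0.11  0.62  1.81  3.14 -0.71 -1.68] 0.0 | [-0.11  0.62  1.81 -0.    0.71  1.46] 0.0
pre 40 [-0.15  0.57  2.24  2.88  0.37 -1.44] 0.0 | [-0.15  0.57  2.24 -0.26 -0.37  1.7 ] 0.0
pre 45 [-0.15  0.59  2.28  2.93  0.52 -1.49] 0.0 | [-0.15  0.59  2.28 -0.22 -0.52  1.65] 0.0
pre2 0 [-0.13  0.37  1.95  3.14 -0.82 -1.7 ] 0.0 | [-0.13  0.37  1.95  0.    0.82  1.44] 0.0
pre2 40 [-0.19  0.28  2.36  2.55  0.22 -1.13] 0.0 | [-0.19  0.28  2.36 -0.6  -0.22  2.01] 0.0
pre2 45 [-0.2   0.29  2.41  2.74  0.36 -1.33] 0.0 | [-0.2   0.29  2.41 -0.4  -0.36  1.81] 0.0
```

```bash
python3 - <<'E'
from kin import *
L=pickle.load(open("log.pkl","rb"));st=L[-1]
p=np.array(st["tool_pos"]);Rt=rot(st["tool_rot"]);q=st["joint_pos"]
for rv in [(0,0,-10)]*3+[(0,10,0)]*2+[(0,0,10)]*3:
    Rt=Rt*R.from_rotvec(rv,degrees=True);qn,e=ik(p,Rt,q);print(rv,qn.round(2),round(e,4),"dq",np.abs(qn-q).max().round(2));q=qn
yaw=0
G=pose_R(0,45,-1);print((Rt.inv()*G).as_rotvec(degrees=True).round(1))
E
```

```text
(0, 0, -10) [-0.3   0.15  2.09  0.53  0.6   0.83] 0.0 dq 0.43
(0, 0, -10) [-0.4   0.18  2.08  0.75  0.77  0.57] 0.0 dq 0.27
(0, 0, -10) [-0.49  0.23  2.07  0.86  0.94  0.4 ] 0.0 dq 0.18
(0, 10, 0) [-0.54  0.21  2.18  1.11  0.87  0.15] 0.0 dq 0.25
(0, 10, 0) [-0.58  0.2   2.29  1.41  0.86 -0.14] 0.0 dq 0.3
(0, 0, 10) [-0.47  0.14  2.31  1.46  0.63 -0.08] 0.0 dq 0.23
(0, 0, 10) [-0.34  0.11  2.3   1.48  0.38  0.  ] 0.0 dq 0.26
(0, 0, 10) [-0.2   0.1   2.29  1.34  0.11  0.26] 0.0 dq 0.27
[-9.8  2.7 -1.8]
```

```bash
python3 - <<'E'
from kin import *
L=pickle.load(open("log.pkl","rb"));st=L[-1]
p=np.array(st["tool_pos"]);Rt=rot(st["tool_rot"]);q=st["joint_pos"]
for rv in [(0,0,-9)]*3+[(0,8,0)]*5+[(0,0,9)]*3:
    Rt=Rt*R.from_rotvec(rv,degrees=True);qn,e=ik(p,Rt,q);print(rv,qn.round(2),round(e,4),"dq",np.abs(qn-q).max().round(2));q=qn
G=pose_R(0,45,-1);print((Rt.inv()*G).as_rotvec(degrees=True).round(1), Rt.as_matrix().round(2))
for rv in [(Rt.inv()*G).as_rotvec(degrees=True)/3]*3:
    Rt=Rt*R.from_rotvec(rv,degrees=True);qn,e=ik(p,Rt,q);print(rv.round(1),qn.round(2),round(e,4),"dq",np.abs(qn-q).max().round(2));q=qn
E
```

```text
(0, 0, -9) [-0.29  0.15  2.09  0.5   0.59  0.87] 0.0 dq 0.4
(0, 0, -9) [-0.38  0.17  2.08  0.71  0.73  0.61] 0.0 dq 0.26
(0, 0, -9) [-0.47  0.21  2.07  0.83  0.89  0.44] 0.0 dq 0.17
(0, 8, 0) [-0.5   0.19  2.16  1.04  0.82  0.24] 0.0 dq 0.21
(0, 8, 0) [-0.54  0.18  2.25  1.29  0.8  -0.01] 0.0 dq 0.25
(0, 8, 0) [-0.56  0.19  2.34  1.56  0.82 -0.28] 0.0 dq 0.27
(0, 8, 0) [-0.58  0.22  2.43  1.81  0.9  -0.54] 0.0 dq 0.26
(0, 8, 0) [-0.59  0.26  2.52  2.02  1.03 -0.78] 0.0 dq 0.23
(0, 0, 9) [-0.47  0.21  2.53  2.26  0.86 -0.83] 0.0 dq 0.23
(0, 0, 9) [-0.33  0.17  2.52  2.58  0.69 -0.98] 0.0 dq 0.32
(0, 0, 9) [-0.16  0.15  2.49  3.05  0.55 -1.28] 0.0 dq 0.47
[-17.6 -15.7  -3.1] [[ 0.86 -0.22 -0.45]
 [-0.09 -0.95  0.29]
 [-0.5  -0.21 -0.84]]
[-5.9 -5.2 -1. ] [-0.2   0.12  2.44  2.86  0.39 -1.22] 0.0 dq 0.19
[-5.9 -5.2 -1. ] [-0.22  0.1   2.38  2.54  0.25 -1.02] 0.0 dq 0.32
[-5.9 -5.2 -1. ] [-0.23  0.1   2.32  1.87  0.17 -0.47] 0.0 dq 0.66
```

```bash
python3 -m crank '[{"gripper":0.2,"tx":0,"ty":0,"tz":0,"rx":0,"ry":0,"rz":-6},{"gripper":0.2,"tx":0,"ty":0,"tz":0,"rx":0,"ry":0,"rz":-7},{"gripper":0.2,"tx":0,"ty":0,"tz":0,"rx":0,"ry":0,"rz":-7},{"gripper":0.2,"tx":0,"ty":0,"tz":0,"rx":0,"ry":0,"rz":-7},{"gripper":0.2,"tx":0,"ty":0,"tz":0,"rx":0,"ry":7,"rz":0},{"gripper":0.2,"tx":0,"ty":0,"tz":0,"rx":0,"ry":7,"rz":0},{"gripper":0.2,"tx":0,"ty":0,"tz":0,"rx":0,"ry":7,"rz":0},{"gripper":0.2,"tx":0,"ty":0,"tz":0,"rx":0,"ry":0,"rz":0}]'
python3 log.py
python3 -m crank '[{"gripper":0.2,"tx":0,"ty":0,"tz":0,"rx":0,"ry":7,"rz":0},{"gripper":0.2,"tx":0,"ty":0,"tz":0,"rx":0,"ry":7,"rz":0},{"gripper":0.2,"tx":0,"ty":0,"tz":0,"rx":0,"ry":7,"rz":0},{"gripper":0.2,"tx":0,"ty":0,"tz":0,"rx":0,"ry":0,"rz":7},{"gripper":0.2,"tx":0,"ty":0,"tz":0,"rx":0,"ry":0,"rz":7},{"gripper":0.2,"tx":0,"ty":0,"tz":0,"rx":0,"ry":0,"rz":5},{"gripper":0.2,"tx":0,"ty":0,"tz":0,"rx":0,"ry":0,"rz":0},{"gripper":0.2,"tx":0,"ty":0,"tz":0,"rx":0,"ry":0,"rz":0}]'
python3 log.py
python3 - <<'E'
from h import *
goal(pose_R(0,45,-1),[.58,.0013,.15],off=-.0237)
E
```

```text
time: 11.98
tool_pos: [0.491, -0.0023, 0.2598]
tool_rot: [-0.16, 0.901, 0.17, -0.366]
contact_force: [0.7, -0.8, -0.9]
gripper_width: 0.0426
1 [ 0.674  0.424 -0.604] -1 [-0.041 -0.796 -0.604] true [ 0.674  0.424 -0.604] q [-0.53   0.21   2.298  1.483  0.79  -0.191] p [ 0.491  -0.0023  0.2598] F [ 0.67 -0.78 -0.92]
0.04260151063082428
time: 12.98
tool_pos: [0.4923, -0.0017, 0.2614]
tool_rot: [-0.154, 0.963, -0.019, -0.222]
contact_force: [0.1, -1.0, -2.2]
gripper_width: 0.0423
1 [ 0.901  0.032 -0.433] -1 [ 0.734 -0.523 -0.433] true [ 0.901  0.032 -0.433] q [-0.292  0.233  2.513  2.705  0.755 -1.064] p [ 0.4923 -0.0017  0.2614] F [ 0.14 -1.04 -2.23]
0.04231079195931142
t 12.97 F [ 0.14 -1.04 -2.23] w 0.0423
tool pos [ 0.4923 -0.0017  0.2614] target [0.5968 0.0013 0.1332] shift(tool) [0.1497 0.0231 0.0664] world [ 0.1045  0.003  -0.1282] turn deg [-17.22 -18.91   4.8 ]
```

```bash
python3 -m crank '[{"gripper":0.2,"tx":0.0374,"ty":0.0058,"tz":0.0166,"rx":0,"ry":0,"rz":0},{"gripper":0.2,"tx":0.0374,"ty":0.0058,"tz":0.0166,"rx":0,"ry":0,"rz":0},{"gripper":0.2,"tx":0.0374,"ty":0.0058,"tz":0.0166,"rx":0,"ry":0,"rz":0},{"gripper":0.2,"tx":0.0374,"ty":0.0058,"tz":0.0166,"rx":0,"ry":0,"rz":0},{"gripper":0.2,"tx":0,"ty":0,"tz":0,"rx":-5.7,"ry":-6.3,"rz":1.6},{"gripper":0.2,"tx":0,"ty":0,"tz":0,"rx":-5.7,"ry":-6.3,"rz":1.6},{"gripper":0.2,"tx":0,"ty":0,"tz":0,"rx":-5.7,"ry":-6.3,"rz":1.6},{"gripper":0.2,"tx":0,"ty":0,"tz":0,"rx":0,"ry":0,"rz":0}]'
python3 -m crank '[{"gripper":0.2,"tx":0,"ty":0,"tz":0,"rx":0,"ry":0,"rz":0}]'
python3 log.py
python3 - <<'E'
from h import *
from cell import manip
goal(pose_R(0,45,-1),[.58,.0013,.15],off=-.0237)
st=manip.get_state();g=st["tool_pos"]+rot(st["tool_rot"]).apply([-.0237,0,0]);print("exp ball",g)
for n,z in(("scene",.0023),("top",0)):
    c=manip.capture(n);print(n,ballfit(c,masks(c)["white"],g,zoff=z))
    cv2.imwrite(f"pics/v4{n}.png",c["color"][:,:,::-1])
E
```

```text
time: 13.98
tool_pos: [0.5971, -0.0008, 0.134]
tool_rot: [-0.001, 0.924, -0.002, -0.381]
contact_force: [0.2, 0.9, -1.9]
gripper_width: 0.0424
time: 14.1
tool_pos: [0.5954, -0.0005, 0.1323]
tool_rot: [-0.002, 0.924, -0.003, -0.382]
contact_force: [-0.4, -0.2, -1.6]
gripper_width: 0.0425
1 [ 0.707 -0.003 -0.707] -1 [ 0.673 -0.218 -0.707] true [ 0.707 -0.003 -0.707] q [-0.159  0.514  2.226  2.852  0.392 -1.409] p [ 5.954e-01 -5.000e-04  1.323e-01] F [-0.42 -0.17 -1.65]
0.042481691155988974
t 14.1 F [-0.42 -0.17 -1.65] w 0.0425
tool pos [ 5.954e-01 -5.000e-04  1.323e-01] target [0.5968 0.0013 0.1332] shift(tool) [ 0.0003 -0.0018 -0.0016] world [0.0013 0.0018 0.0009] turn deg [-0.36 -0.03 -0.17]
exp ball [ 5.78676512e-01 -4.60990845e-04  1.49084715e-01]
scene (353, array([ 5.76479970e-01, -4.99040585e-04,  1.47569036e-01]))
top (455, array([ 0.57692684, -0.00124073,  0.14711885]))
```

View pics/v4scene.png

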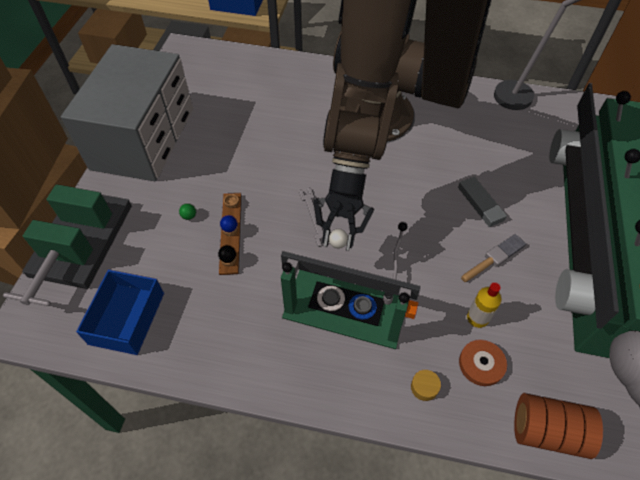

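View pics/v4top.png

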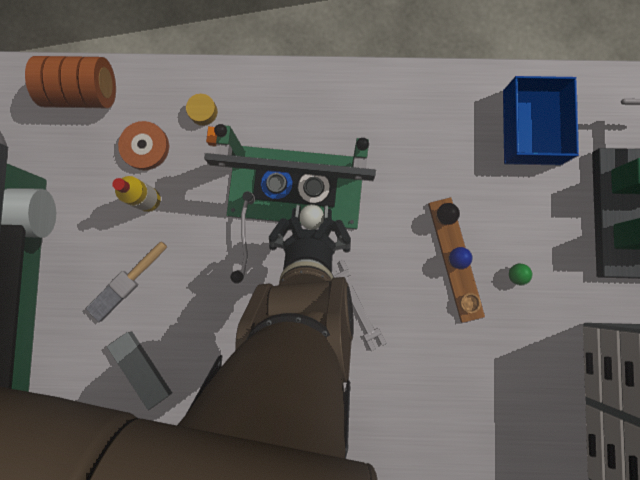

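The white ball is held under the gripper at top-image pixel (311,217), 45° lean reached. Now I slide along the tool axis, under the bar, to 8 mm above the seat.

```bash
python3 -m crank '[{"gripper":0.2,"tx":0.008,"ty":-0.0022,"tz":0.0076,"rx":0,"ry":0,"rz":0},{"gripper":0.2,"tx":0.02,"ty":0,"tz":0,"rx":0,"ry":0,"rz":0},{"gripper":0.2,"tx":0.02,"ty":0,"tz":0,"rx":0,"ry":0,"rz":0},{"gripper":0.2,"tx":0.02,"ty":0,"tz":0,"rx":0,"ry":0,"rz":0},{"gripper":0.2,"tx":0.02,"ty":0,"tz":0,"rx":0,"ry":0,"rz":0},{"gripper":0.2,"tx":0.015,"ty":0,"tz":0,"rx":0,"ry":0,"rz":0},{"gripper":0.2,"tx":0.01,"ty":0,"tz":0,"rx":0,"ry":0,"rz":0},{"gripper":0.2,"tx":0,"ty":0,"tz":0,"rx":0,"ry":0,"rz":0}]'
cat > chk.py <<'E'
import sys
from h import *
from cell import manip
col,tag,seat=sys.argv[1],sys.argv[2],dict(white=np.array([.6583,.0013,.047]),blue=np.array([.6645,.0772,.047]))[sys.argv[1]]
st=manip.get_state();Rc=rot(st["tool_rot"]);g=st["tool_pos"]+np.array([-.0187,-.0006,.015]);print("exp ball",g.round(4),"F",st["contact_force"].round(2),"w",st["gripper_width"])
for n,z in(("scene",.0023),("top",0)):
    c=manip.capture(n);k,b=ballfit(c,masks(c)[col],g,zoff=z)
    if b is not None:print(n,k,b.round(4),"in tool",Rc.inv().apply(b-st["tool_pos"]).round(4),"to seat world",(seat-b).round(4),"tool",Rc.inv().apply(seat-b).round(4))
    x0,y0=(240,180) if n=="scene" else (200,120)
    cv2.imwrite(f"pics/{tag}{n}.png",cv2.resize(c["color"][y0:y0+170,x0:x0+210,::-1],None,fx=3,fy=3,interpolation=cv2.INTER_CUBIC))
print("by exp: to seat",(seat-g).round(4),Rc.inv().apply(seat-g).round(4))
E
python3 chk.py white v5
```

```text
time: 15.2
tool_pos: [0.67, 0.0017, 0.047]
tool_rot: [-0.001, 0.924, -0.002, -0.384]
contact_force: [-0.0, 0.5, -1.9]
gripper_width: 0.0425
exp ball [0.6513 0.0011 0.062 ] F [-0.03  0.47 -1.89] w 0.04248756203417669
scene 207 [0.6509 0.0031 0.0622] in tool [-0.0242 -0.0012  0.0028] to seat world [ 0.0074 -0.0018 -0.0152] tool [0.016  0.0017 0.0055]
top 304 [0.6512 0.0014 0.0624] in tool [-0.0242  0.0005  0.0025] to seat world [ 0.0071 -0.0001 -0.0154] tool [0.0159 0.0001 0.0058]
by exp: to seat [ 0.007   0.0002 -0.015 ] [ 0.0155 -0.0002  0.0056]
```

View pics/v5scene.png

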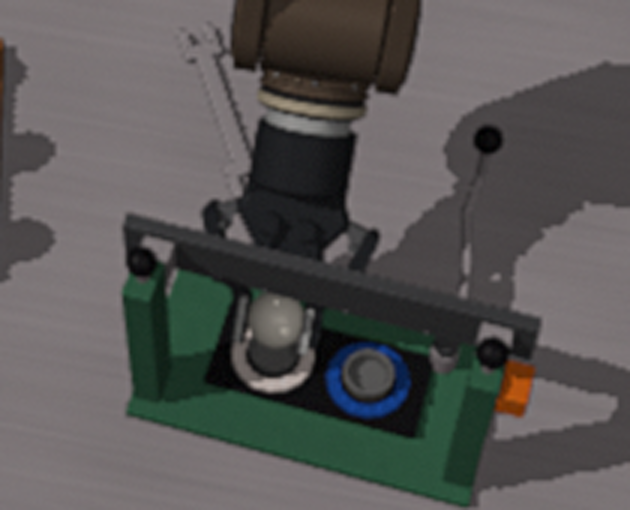

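View pics/v5top.png

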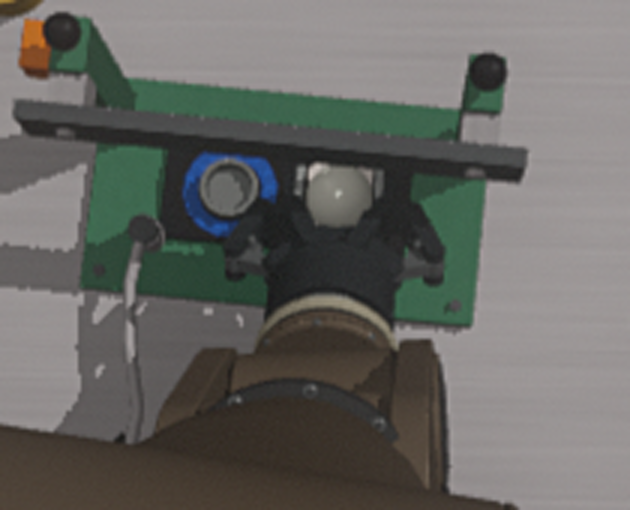

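```bash
python3 -m crank '[{"gripper":0.2,"tx":0.0054,"ty":0,"tz":0.0003,"rx":0,"ry":0,"rz":0},{"gripper":0.2,"tx":0.0054,"ty":0,"tz":0.0003,"rx":0,"ry":0,"rz":0},{"gripper":0.2,"tx":0.0011,"ty":0,"tz":0.0011,"rx":0,"ry":0,"rz":0},{"gripper":0.2,"tx":0.0011,"ty":0,"tz":0.0011,"rx":0,"ry":0,"rz":0},{"gripper":0.2,"tx":0,"ty":0,"tz":0,"rx":0,"ry":0,"rz":0},{"gripper":0.2,"tx":0,"ty":0,"tz":0,"rx":0,"ry":0,"rz":0}]'; python3 chk.py white v6
```

```text
time: 16.05
tool_pos: [0.6771, 0.0017, 0.0364]
tool_rot: [-0.001, 0.924, -0.002, -0.383]
contact_force: [-0.8, -0.4, -1.3]
gripper_width: 0.0424
exp ball [0.6584 0.0011 0.0514] F [-0.81 -0.45 -1.26] w 0.042423423526706944
scene 218 [0.6586 0.0042 0.0514] in tool [-0.0237 -0.0024  0.0025] to seat world [-0.0003 -0.0029 -0.0044] tool [0.0029 0.0029 0.0033]
top 287 [0.6588 0.0012 0.0513] in tool [-0.0234  0.0006  0.0024] to seat world [-0.0005  0.0001 -0.0043] tool [ 0.0026 -0.0001  0.0034]
by exp: to seat [-0.0001  0.0002 -0.0044] [ 0.003  -0.0002  0.0032]
```

View pics/v6scene.png

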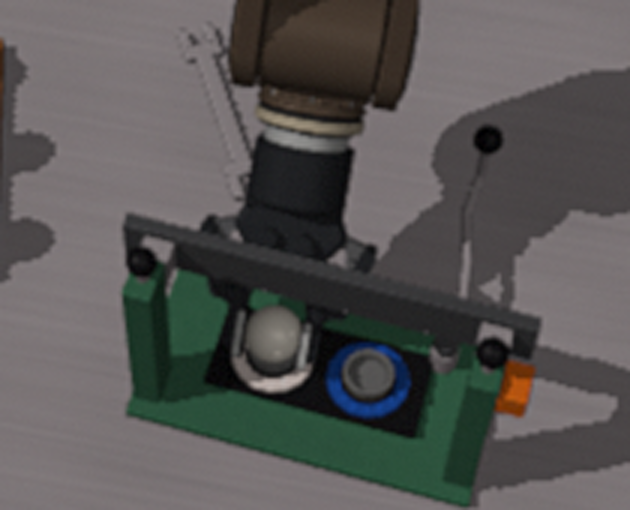

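```bash
python3 -m crank '[{"gripper":0.2,"tx":0.0009,"ty":0,"tz":0.0009,"rx":0,"ry":0,"rz":0},{"gripper":0.2,"tx":0.0009,"ty":0,"tz":0.0009,"rx":0,"ry":0,"rz":0},{"gripper":0.2,"tx":0,"ty":0,"tz":0,"rx":0,"ry":0,"rz":0},{"gripper":0.2,"tx":0,"ty":0,"tz":0,"rx":0,"ry":0,"rz":0}]'
for i in 1; do python3 -m crank '[{"gripper":0.2,"tx":0.0004,"ty":0,"tz":0.0004,"rx":0,"ry":0,"rz":0},{"gripper":0.2,"tx":0,"ty":0,"tz":0,"rx":0,"ry":0,"rz":0},{"gripper":0.2,"tx":0,"ty":0,"tz":0,"rx":0,"ry":0,"rz":0}]'; done
python3 -m crank '[{"gripper":0.2,"tx":0.0004,"ty":0,"tz":0.0004,"rx":0,"ry":0,"rz":0},{"gripper":0.2,"tx":0,"ty":0,"tz":0,"rx":0,"ry":0,"rz":0},{"gripper":0.2,"tx":0,"ty":0,"tz":0,"rx":0,"ry":0,"rz":0}]'
```

```text
time: 16.65
tool_pos: [0.6772, 0.0017, 0.0338]
tool_rot: [-0.001, 0.924, -0.002, -0.383]
contact_force: [-0.5, -0.3, -1.9]
gripper_width: 0.0422
time: 17.02
tool_pos: [0.6772, 0.0017, 0.0332]
tool_rot: [-0.001, 0.924, -0.002, -0.383]
contact_force: [-0.0, -0.7, -1.8]
gripper_width: 0.0423
time: 17.4
tool_pos: [0.6772, 0.0017, 0.0327]
tool_rot: [-0.001, 0.924, -0.002, -0.383]
contact_force: [-0.4, 0.0, -0.7]
gripper_width: 0.0421
```

```bash
python3 -m crank '[{"gripper":0.2,"tx":0.0003,"ty":0,"tz":0.0003,"rx":0,"ry":0,"rz":0},{"gripper":0.2,"tx":0,"ty":0,"tz":0,"rx":0,"ry":0,"rz":0},{"gripper":0.2,"tx":0,"ty":0,"tz":0,"rx":0,"ry":0,"rz":0}]'
python3 -m crank '[{"gripper":0.2,"tx":0,"ty":0,"tz":0,"rx":0,"ry":0,"rz":0}]'; python3 chk.py white v7
```

```text
time: 17.77
tool_pos: [0.6772, 0.0017, 0.0324]
tool_rot: [-0.001, 0.924, -0.002, -0.383]
contact_force: [-0.2, 0.7, 0.9]
gripper_width: 0.0424
time: 17.9
tool_pos: [0.6773, 0.0017, 0.0324]
tool_rot: [-0.001, 0.924, -0.002, -0.383]
contact_force: [-0.2, 0.8, 2.4]
gripper_width: 0.0425
exp ball [0.6586 0.0011 0.0474] F [-0.22  0.8   2.41] w 0.0424784124613031
scene 215 [0.6583 0.0036 0.0469] in tool [-0.0237 -0.0019  0.0032] to seat world [ 0.     -0.0023  0.0001] tool [-0.      0.0023 -0.0001]
top 300 [0.6588 0.0017 0.0473] in tool [-0.0235  0.0001  0.0025] to seat world [-0.0005 -0.0004 -0.0003] tool [-0.0002  0.0004  0.0006]
by exp: to seat [-0.0003  0.0002 -0.0004] [ 0.0001 -0.0002  0.0005]
```

The force rose from −1.9 to about +2 N and both cameras put the centre at z = 47 mm, so the ball is seated. I open slowly.

```bash
python3 -m crank '[{"gripper":0.02,"tx":0,"ty":0,"tz":0,"rx":0,"ry":0,"rz":0},{"gripper":-0.02,"tx":0,"ty":0,"tz":0,"rx":0,"ry":0,"rz":0},{"gripper":-0.06,"tx":0,"ty":0,"tz":0,"rx":0,"ry":0,"rz":0},{"gripper":-0.1,"tx":0,"ty":0,"tz":0,"rx":0,"ry":0,"rz":0},{"gripper":-0.2,"tx":0,"ty":0,"tz":0,"rx":0,"ry":0,"rz":0},{"gripper":-0.3,"tx":0,"ty":0,"tz":0,"rx":0,"ry":0,"rz":0},{"gripper":-0.3,"tx":0,"ty":0,"tz":0,"rx":0,"ry":0,"rz":0},{"gripper":-0.3,"tx":0,"ty":0,"tz":0,"rx":0,"ry":0,"rz":0}]' 20; python3 chk.py white v8
```

```text
time: 19.0
tool_pos: [0.6771, 0.0017, 0.0322]
tool_rot: [-0.001, 0.924, -0.002, -0.383]
contact_force: [-0.3, -0.1, 0.5]
gripper_width: 0.0558
exp ball [0.6584 0.0011 0.0472] F [-0.32 -0.06  0.47] w 0.05577539173514035
scene 218 [0.6579 0.0026 0.0474] in tool [-0.0243 -0.0009  0.0029] to seat world [ 0.0004 -0.0013 -0.0004] tool [ 0.0006  0.0013 -0.    ]
top 289 [0.6583 0.0014 0.0471] in tool [-0.0239  0.0004  0.0028] to seat world [-0.     -0.0001 -0.0001] tool [0.0001 0.0001 0.0001]
by exp: to seat [-0.0001  0.0002 -0.0002] [ 0.0001 -0.0002  0.0003]
```

View pics/v8scene.png

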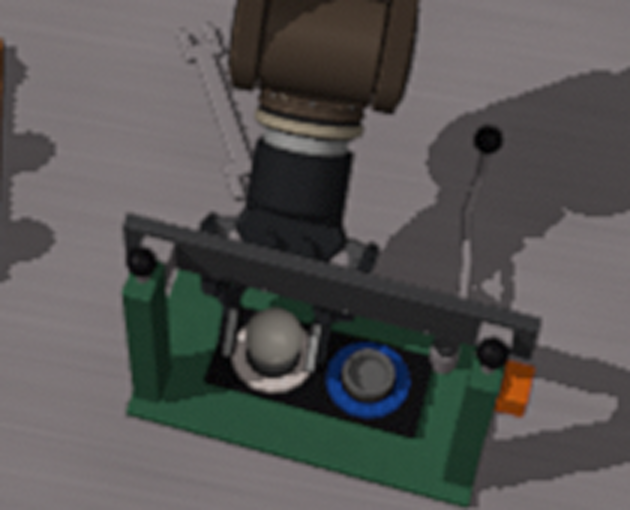

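View pics/v8top.png

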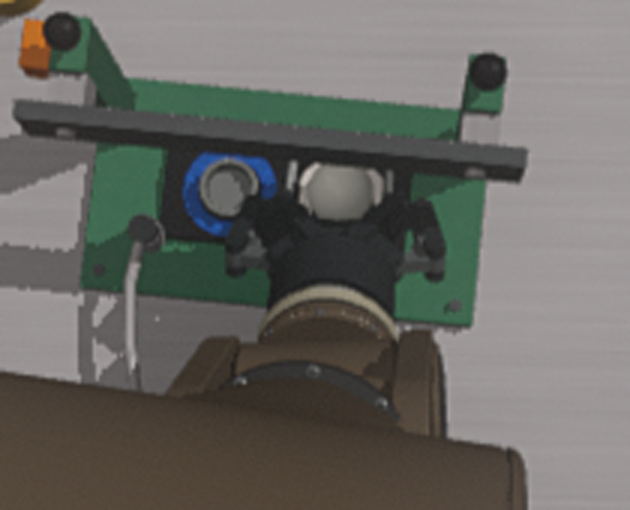

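```bash
python3 -m crank '[{"gripper":-0.3,"tx":-0.01,"ty":0,"tz":0,"rx":0,"ry":0,"rz":0},{"gripper":-0.3,"tx":-0.02,"ty":0,"tz":0,"rx":0,"ry":0,"rz":0},{"gripper":-0.3,"tx":-0.03,"ty":0,"tz":0,"rx":0,"ry":0,"rz":0},{"gripper":-0.3,"tx":-0.03,"ty":0,"tz":0,"rx":0,"ry":0,"rz":0},{"gripper":-0.3,"tx":-0.03,"ty":0,"tz":0,"rx":0,"ry":0,"rz":0},{"gripper":-0.3,"tx":-0.03,"ty":0,"tz":0,"rx":0,"ry":0,"rz":0},{"gripper":-1,"tx":-0.02,"ty":0,"tz":0,"rx":0,"ry":0,"rz":0},{"gripper":-1,"tx":0,"ty":0,"tz":0,"rx":0,"ry":0,"rz":0}]'
python3 log.py
python3 - <<'E'
from kin import *
from cell import manip
c=manip.capture("scene");print(ballfit(c,masks(c)["white"],[.6583,.0013,.047],zoff=.0023))
c=manip.capture("top");print(ballfit(c,masks(c)["white"],[.6583,.0013,.047]))
q=manip.get_state()["joint_pos"]
L=pickle.load(open("log.pkl","rb"))
D=[([1.07137635,.491540303,1.55945988,0,1.09167112,-.10558],[.23969454,.57696781,.2307361])]+[(s["joint_pos"],s["tool_pos"]) for s in L]
s=least_squares(lambda k:np.concatenate([fk(q,k)[0]-p for q,p in D]),K);print(s.x.round(4),abs(s.fun).max())
for hd in(15.4,10,5,0):
  for lean in(40,45,50):
   for z in(.041,.13):
    Rg=pose_R(hd,lean,-1);p=np.array([.5184,-.289,z])-Rg.apply([-.024,0,0]);a,e=ik(p,Rg,[-.6,*q[1:]],s.x);print(hd,lean,z,a.round(2),round(e,4))
E
```

```text
time: 20.1
tool_pos: [0.5561, 0.0024, 0.1543]
tool_rot: [-0.001, 0.924, -0.003, -0.382]
contact_force: [-0.2, 1.1, -0.1]
gripper_width: 0.0854
1 [ 0.708 -0.004 -0.707] -1 [ 0.67  -0.229 -0.707] true [ 0.708 -0.004 -0.707] q [-0.167  0.434  2.301  2.837  0.389 -1.403] p [0.5561 0.0024 0.1543] F [-0.24  1.06 -0.07]
0.08542813740391031
(187, array([0.65800738, 0.0014547 , 0.04739002]))
(231, array([0.65780481, 0.00135595, 0.04694798]))
[ 0.1701  0.5721  0.4009  0.2477  0.0672 -0.0176] 0.011602889449893183
15.4 40 0.041 [-0.85  0.74  2.08  1.61  0.62 -1.05] 0.0
15.4 40 0.13 [-0.85  0.58  2.04  1.34  0.64 -0.71] 0.0
15.4 45 0.041 [-0.87  0.76  2.1   1.7   0.71 -1.17] 0.0
15.4 45 0.13 [-0.87  0.6   2.07  1.47  0.7  -0.86] 0.0
15.4 50 0.041 [-0.9   0.79  2.12  1.77  0.8  -1.26] 0.0
15.4 50 0.13 [-0.9   0.62  2.09  1.57  0.78 -0.99] 0.0
10 40 0.041 [-0.83  0.73  2.1   1.75  0.58 -1.09] 0.0
10 40 0.13 [-0.83  0.57  2.06  1.44  0.58 -0.72] 0.0
10 45 0.041 [-0.86  0.76  2.13  1.84  0.68 -1.22] 0.0
10 45 0.13 [-0.86  0.58  2.1   1.59  0.65 -0.89] 0.0
10 50 0.041 [-0.88  0.78  2.15  1.91  0.79 -1.31] 0.0
10 50 0.13 [-0.88  0.6   2.12  1.7   0.74 -1.02] 0.0
5 40 0.041 [-0.82  0.73  2.13  1.89  0.56 -1.14] 0.0
5 40 0.13 [-0.82  0.56  2.09  1.55  0.53 -0.74] 0.0
5 45 0.041 [-0.84  0.75  2.16  1.98  0.67 -1.26] 0.0
5 45 0.13 [-0.84  0.58  2.12  1.71  0.61 -0.92] 0.0
5 50 0.041 [-0.86  0.78  2.18  2.04  0.78 -1.35] 0.0
5 50 0.13 [-0.86  0.59  2.15  1.83  0.7  -1.07] 0.0
0 40 0.041 [-0.8   0.72  2.15  2.03  0.54 -1.19] 0.0
0 40 0.13 [-0.8   0.55  2.11  1.66  0.48 -0.77] 0.0
0 45 0.041 [-0.82  0.75  2.18  2.12  0.65 -1.31] 0.0
0 45 0.13 [-0.82  0.57  2.14  1.84  0.57 -0.97] 0.0
0 50 0.041 [-0.84  0.77  2.21  2.18  0.77 -1.4 ] 0.0
0 50 0.13 [-0.84  0.59  2.18  1.96  0.67 -1.11] 0.0
```

```bash
python3 - <<'E'
from h import *
Rg=pose_R(15.4,45,-1);x=Rg.apply([1,0,0])
goal(Rg,np.array([.5184,-.289,.041])-.09*x,off=-.0237)
E
```

```text
t 20.2 F [-0.16  0.86 -1.19] w 0.0858
tool pos [0.5572 0.0022 0.153 ] target [ 0.4732 -0.3014  0.0879] shift(tool) [-0.0121  0.3041  0.1043] world [-0.084  -0.3037 -0.0651] turn deg [-1.111e+01  1.000e-02 -1.111e+01]
```

```bash
python3 -m crank '[{"gripper":-1,"tx":-0.012,"ty":0.04,"tz":0,"rx":0,"ry":0,"rz":0},{"gripper":-1,"tx":0,"ty":0.044,"tz":0,"rx":0,"ry":0,"rz":0},{"gripper":-1,"tx":0,"ty":0.044,"tz":0,"rx":0,"ry":0,"rz":0},{"gripper":-1,"tx":0,"ty":0.044,"tz":0.02,"rx":0,"ry":0,"rz":0},{"gripper":-1,"tx":0,"ty":0.044,"tz":0.02,"rx":0,"ry":0,"rz":0},{"gripper":-1,"tx":0,"ty":0.044,"tz":0.02,"rx":0,"ry":0,"rz":0},{"gripper":-1,"tx":0,"ty":0.044,"tz":0.02,"rx":0,"ry":0,"rz":0},{"gripper":-1,"tx":0,"ty":0,"tz":0.024,"rx":0,"ry":0,"rz":0}]'
python3 -m crank '[{"gripper":-1,"tx":0,"ty":0,"tz":0,"rx":-5.6,"ry":0,"rz":-5.6},{"gripper":-1,"tx":0,"ty":0,"tz":0,"rx":-5.5,"ry":0,"rz":-5.5},{"gripper":-1,"tx":0,"ty":0,"tz":0,"rx":0,"ry":0,"rz":0},{"gripper":-1,"tx":0,"ty":0,"tz":0,"rx":0,"ry":0,"rz":0}]'
python3 log.py
python3 - <<'E'
from h import *
from cell import manip
Rg=pose_R(15.4,45,-1)
goal(Rg,np.array([.5184,-.289,.041]),off=-.0237)
for n,z in(("scene",.0023),("top",0)):
    c=manip.capture(n);print(ballfit(c,masks(c)["blue"],[.5184,-.289,.041],zoff=z))
    if n=="scene":im=c["color"][130:300,160:330,::-1];cv2.imwrite("pics/v9.png",cv2.resize(im,None,fx=3.5,fy=3.5,interpolation=cv2.INTER_CUBIC))
E
```

```text
time: 21.2
tool_pos: [0.4731, -0.3046, 0.0865]
tool_rot: [-0.001, 0.924, -0.004, -0.383]
contact_force: [0.4, 0.6, -0.7]
gripper_width: 0.0853
time: 21.7
tool_pos: [0.4734, -0.3009, 0.0872]
tool_rot: [0.05, 0.915, 0.123, -0.38]
contact_force: [0.5, -0.4, -0.3]
gripper_width: 0.0852
1 [ 0.681  0.187 -0.708] -1 [-0.458 -0.537 -0.708] true [ 0.681  0.187 -0.708] q [-1.005  0.639  2.142  1.489  0.744 -1.047] p [ 0.4734 -0.3009  0.0872] F [ 0.55 -0.43 -0.27]
0.0851793865100895
t 21.7 F [ 0.55 -0.43 -0.27] w 0.0852
tool pos [ 0.4734 -0.3009  0.0872] target [ 0.5346 -0.2845  0.0242] shift(tool) [ 0.0893  0.0004 -0.0004] world [ 0.0612  0.0163 -0.063 ] turn deg [-0.19  0.07 -0.06]
(213, array([ 0.5175689 , -0.28853095,  0.041831  ]))
(264, array([ 0.51840326, -0.28912959,  0.0410557 ]))
```

View pics/v9.png

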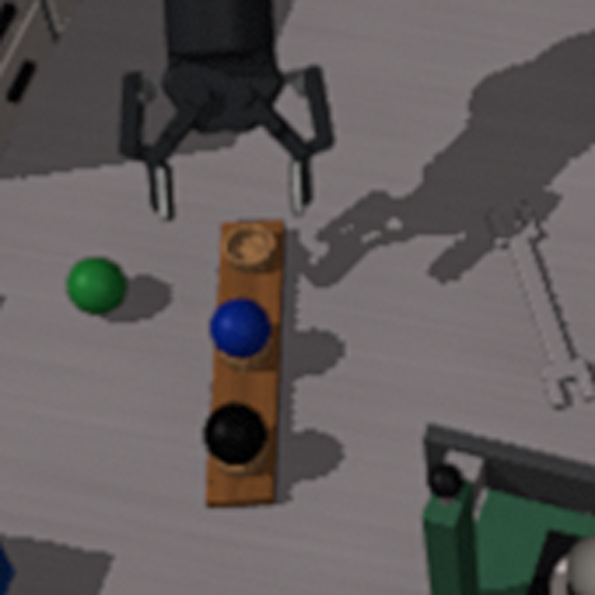

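```bash
python3 -m crank '[{"gripper":-1,"tx":0.02,"ty":0.0004,"tz":-0.0004,"rx":0,"ry":0,"rz":0},{"gripper":-1,"tx":0.02,"ty":0,"tz":0,"rx":0,"ry":0,"rz":0},{"gripper":-1,"tx":0.02,"ty":0,"tz":0,"rx":0,"ry":0,"rz":0},{"gripper":-1,"tx":0.02,"ty":0,"tz":0,"rx":0,"ry":0,"rz":0},{"gripper":-1,"tx":0.0093,"ty":0,"tz":0,"rx":0,"ry":0,"rz":0},{"gripper":-0.3,"tx":0,"ty":0,"tz":0,"rx":0,"ry":0,"rz":0},{"gripper":-0.3,"tx":0,"ty":0,"tz":0,"rx":0,"ry":0,"rz":0}]' 30
python3 - <<'E'
from h import *
from cell import manip
Rg=pose_R(15.4,45,-1)
goal(Rg,np.array([.5184,-.289,.041]),off=-.0237)
c=manip.capture("scene");im=c["color"][130:300,160:330,::-1];cv2.imwrite("pics/v10.png",cv2.resize(im,None,fx=3.5,fy=3.5,interpolation=cv2.INTER_CUBIC))
E
```

```text
time: 22.68
tool_pos: [0.5343, -0.2849, 0.0251]
tool_rot: [0.051, 0.915, 0.124, -0.38]
contact_force: [-0.5, 0.3, -0.9]
gripper_width: 0.0555
t 22.68 F [-0.54  0.32 -0.85] w 0.0555
tool pos [ 0.5343 -0.2849  0.0251] target [ 0.5346 -0.2845  0.0242] shift(tool) [ 0.0009 -0.0003  0.0004] world [ 0.0002  0.0003 -0.0009] turn deg [-0.03  0.07 -0.01]
```

View pics/v10.png

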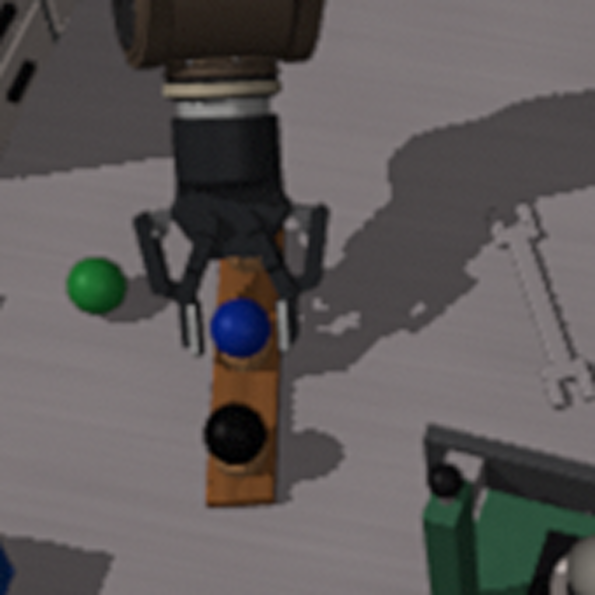

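```bash
python3 -m crank '[{"gripper":-0.15,"tx":0,"ty":0,"tz":0,"rx":0,"ry":0,"rz":0},{"gripper":-0.05,"tx":0,"ty":0,"tz":0,"rx":0,"ry":0,"rz":0},{"gripper":0.2,"tx":0,"ty":0,"tz":0,"rx":0,"ry":0,"rz":0},{"gripper":0.2,"tx":0,"ty":0,"tz":0,"rx":0,"ry":0,"rz":0},{"gripper":0.2,"tx":0,"ty":0,"tz":0,"rx":0,"ry":0,"rz":0},{"gripper":0.2,"tx":-0.003,"ty":0,"tz":-0.003,"rx":0,"ry":0,"rz":0},{"gripper":0.2,"tx":-0.01,"ty":0,"tz":-0.01,"rx":0,"ry":0,"rz":0},{"gripper":0.2,"tx":-0.015,"ty":0,"tz":-0.015,"rx":0,"ry":0,"rz":0}]' 30
python3 -m crank '[{"gripper":0.2,"tx":-0.02,"ty":0,"tz":-0.02,"rx":0,"ry":0,"rz":0},{"gripper":0.2,"tx":-0.02,"ty":0,"tz":-0.02,"rx":0,"ry":0,"rz":0},{"gripper":0.2,"tx":-0.02,"ty":0,"tz":-0.01,"rx":0,"ry":0,"rz":0},{"gripper":0.2,"tx":0,"ty":0,"tz":0,"rx":0,"ry":0,"rz":0},{"gripper":0.2,"tx":0,"ty":0,"tz":0,"rx":0,"ry":0,"rz":0}]'
python3 log.py
python3 - <<'E'
from h import *
from cell import manip
st=manip.get_state();Rc=rot(st["tool_rot"]);g=st["tool_pos"]+Rc.apply([-.0237,0,.002])
for n,z in(("scene",.0023),("top",0)):
    c=manip.capture(n);k,b=ballfit(c,masks(c)["blue"],g,zoff=z);print(n,k,b,"in tool",Rc.inv().apply(b-st["tool_pos"]).round(4))
    if n=="scene":im=c["color"][100:270,160:330,::-1];cv2.imwrite("pics/v11.png",cv2.resize(im,None,fx=3.5,fy=3.5,interpolation=cv2.INTER_CUBIC))
for h in(0,4):
    Rg=pose_R(h,45,-1);goal(Rg,np.array([.6645,.0772,.055])-.10*Rg.apply([1,0,0]),off=-.0237)
E
```

```text
time: 23.72
tool_pos: [0.5344, -0.2848, 0.0643]
tool_rot: [0.051, 0.915, 0.124, -0.38]
contact_force: [-0.1, 0.1, -1.5]
gripper_width: 0.0423
time: 24.35
tool_pos: [0.5278, -0.2866, 0.1415]
tool_rot: [0.051, 0.915, 0.124, -0.38]
contact_force: [-0.6, 0.1, -1.8]
gripper_width: 0.0427
1 [ 0.68   0.188 -0.708] -1 [-0.328 -0.625 -0.708] true [ 0.68   0.188 -0.708] q [-0.893  0.552  2.048  1.38   0.72  -0.769] p [ 0.5278 -0.2866  0.1415] F [-0.6   0.06 -1.77]
0.042673090955754764
scene 250 [ 0.51198112 -0.29087862  0.15751682] in tool [-0.023  -0.0001  0.0003]
top 382 [ 0.51234643 -0.29101548  0.15708332] in tool [-0.0224  0.0001  0.0004]
t 24.45 F [ 0.2  -0.66 -1.3 ] w 0.0423
tool pos [ 0.5278 -0.2864  0.141 ] target [0.6105 0.0772 0.109 ] shift(tool) [ 0.1475 -0.3286 -0.1018] world [ 0.0827  0.3636 -0.0321] turn deg [10.82  0.13 10.95]
t 24.45 F [ 0.2  -0.66 -1.3 ] w 0.0423
tool pos [ 0.5278 -0.2864  0.141 ] target [0.6107 0.0734 0.109 ] shift(tool) [ 0.1469 -0.3249 -0.1012] world [ 0.0828  0.3599 -0.0321] turn deg [7.99 0.12 8.12]
```

View pics/v11.png

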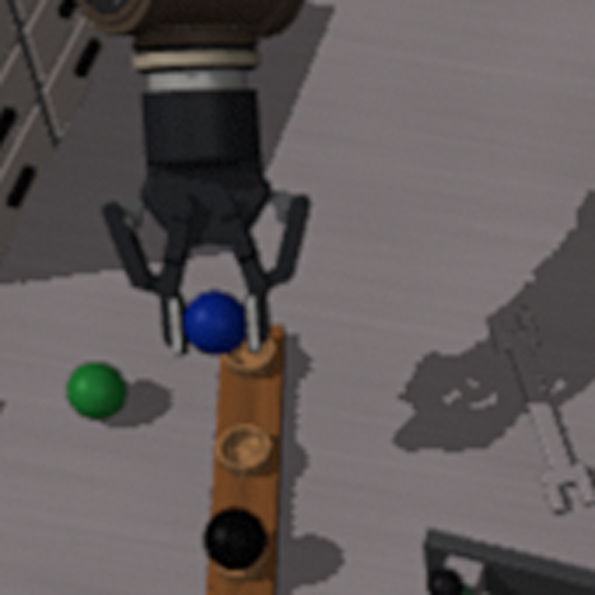

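```bash
python3 -m crank '[{"gripper":0.2,"tx":0,"ty":0,"tz":0,"rx":4,"ry":0,"rz":4},{"gripper":0.2,"tx":0,"ty":0,"tz":0,"rx":4,"ry":0,"rz":4},{"gripper":0.2,"tx":0,"ty":-0.04,"tz":0,"rx":0,"ry":0,"rz":0},{"gripper":0.2,"tx":0,"ty":-0.045,"tz":0,"rx":0,"ry":0,"rz":0},{"gripper":0.2,"tx":0,"ty":-0.045,"tz":0,"rx":0,"ry":0,"rz":0},{"gripper":0.2,"tx":0,"ty":-0.045,"tz":0,"rx":0,"ry":0,"rz":0},{"gripper":0.2,"tx":0,"ty":-0.045,"tz":0,"rx":0,"ry":0,"rz":0},{"gripper":0.2,"tx":0,"ty":-0.045,"tz":0,"rx":0,"ry":0,"rz":0}]'
python3 -m crank '[{"gripper":0.2,"tx":0,"ty":-0.045,"tz":0,"rx":0,"ry":0,"rz":0},{"gripper":0.2,"tx":0,"ty":-0.02,"tz":0,"rx":0,"ry":0,"rz":0},{"gripper":0.2,"tx":0,"ty":0,"tz":0,"rx":0,"ry":0,"rz":0}]'
python3 log.py
python3 - <<'E'
from h import *
Rg=pose_R(4,45,-1);goal(Rg,np.array([.6645,.0772,.055])-.10*Rg.apply([1,0,0]),off=-.0227)
E
```

```text
time: 25.45
tool_pos: [0.5086, -0.0212, 0.1412]
tool_rot: [0.013, 0.923, 0.033, -0.384]
contact_force: [0.9, -0.5, -1.7]
gripper_width: 0.0424
time: 25.82
tool_pos: [0.504, 0.044, 0.1414]
tool_rot: [0.014, 0.923, 0.034, -0.384]
contact_force: [0.3, -0.6, -0.9]
gripper_width: 0.0422
1 [ 0.703  0.052 -0.709] -1 [ 0.675 -0.204 -0.709] true [ 0.703  0.052 -0.709] q [-0.109  0.434  2.426  2.873  0.508 -1.466] p [0.504  0.044  0.1414] F [ 0.29 -0.58 -0.93]
0.04224154357394964
t 25.82 F [ 0.29 -0.58 -0.93] w 0.0422
tool pos [0.504  0.044  0.1414] target [0.61   0.0734 0.1097] shift(tool) [ 0.0985 -0.0215 -0.0541] world [ 0.106   0.0294 -0.0317] turn deg [0.17 0.18 0.18]
```

```bash
python3 -m crank '[{"gripper":0.2,"tx":0.02,"ty":-0.0215,"tz":-0.02,"rx":0.17,"ry":0.18,"rz":0.18},{"gripper":0.2,"tx":0.025,"ty":0,"tz":-0.02,"rx":0,"ry":0,"rz":0},{"gripper":0.2,"tx":0.025,"ty":0,"tz":-0.014,"rx":0,"ry":0,"rz":0},{"gripper":0.2,"tx":0.0285,"ty":0,"tz":0,"rx":0,"ry":0,"rz":0},{"gripper":0.2,"tx":0,"ty":0,"tz":0,"rx":0,"ry":0,"rz":0},{"gripper":0.2,"tx":0,"ty":0,"tz":0,"rx":0,"ry":0,"rz":0}]'
python3 chk.py blue v12
python3 - <<'E'
from h import *
Rg=pose_R(4,45,-1);goal(Rg,np.array([.6645,.0772,.055]),off=-.0227)
E
```

```text
time: 26.58
tool_pos: [0.6098, 0.0706, 0.1105]
tool_rot: [0.013, 0.923, 0.031, -0.382]
contact_force: [0.1, -0.0, -1.0]
gripper_width: 0.0424
exp ball [0.5911 0.07   0.1255] F [ 0.13 -0.02 -1.03] w 0.0423686844869593
scene 265 [0.5929 0.0695 0.1267] in tool [-0.0234 -0.      0.0005] to seat world [ 0.0716  0.0077 -0.0797] tool [ 0.1072 -0.003   0.0055]
top 413 [0.5942 0.0689 0.1268] in tool [-0.0225  0.0006 -0.0005] to seat world [ 0.0703  0.0083 -0.0798] tool [ 0.1064 -0.0036  0.0065]
by exp: to seat [ 0.0734  0.0072 -0.0785] [ 0.1077 -0.0024  0.0034]
t 26.68 F [ 0.34 -1.12 -1.28] w 0.0424
tool pos [0.6099 0.0709 0.1112] target [0.6805 0.0783 0.0389] shift(tool) [ 0.1012 -0.0028  0.0011] world [ 0.0706  0.0075 -0.0722] turn deg [-0.13 -0.1  -0.14]
```

View pics/v12scene.png

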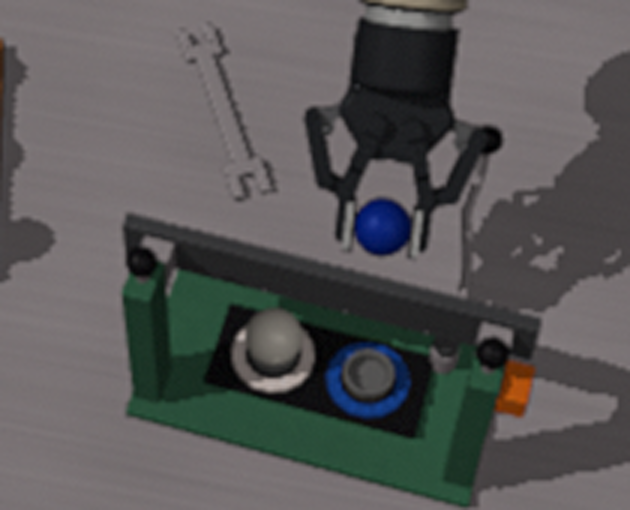

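View pics/v12top.png

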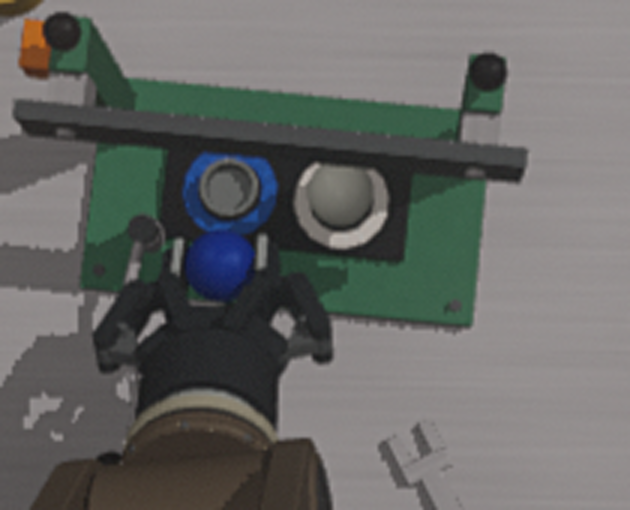

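```bash
python3 -m crank '[{"gripper":0.2,"tx":0.015,"ty":-0.0032,"tz":0.0006,"rx":0,"ry":0,"rz":0},{"gripper":0.2,"tx":0.02,"ty":0,"tz":0,"rx":0,"ry":0,"rz":0},{"gripper":0.2,"tx":0.02,"ty":0,"tz":0,"rx":0,"ry":0,"rz":0},{"gripper":0.2,"tx":0.02,"ty":0,"tz":0,"rx":0,"ry":0,"rz":0},{"gripper":0.2,"tx":0.013,"ty":0,"tz":0,"rx":0,"ry":0,"rz":0},{"gripper":0.2,"tx":0.009,"ty":0,"tz":0,"rx":0,"ry":0,"rz":0},{"gripper":0.2,"tx":0,"ty":0,"tz":0,"rx":0,"ry":0,"rz":0},{"gripper":0.2,"tx":0,"ty":0,"tz":0,"rx":0,"ry":0,"rz":0}]'
python3 chk.py blue v13
```

```text
time: 27.68
tool_pos: [0.6782, 0.079, 0.0421]
tool_rot: [0.013, 0.924, 0.031, -0.382]
contact_force: [-0.4, 0.0, -1.9]
gripper_width: 0.0424
exp ball [0.6595 0.0784 0.0571] F [-0.41  0.03 -1.91] w 0.04242061433303981
scene 278 [0.6615 0.0781 0.0579] in tool [-0.023  -0.0002  0.0007] to seat world [ 0.003  -0.0009 -0.0109] tool [0.0098 0.0011 0.0056]
top 305 [0.6625 0.0774 0.058 ] in tool [-0.0223  0.0006 -0.0001] to seat world [ 0.002  -0.0002 -0.011 ] tool [0.0092 0.0003 0.0064]
by exp: to seat [ 0.005  -0.0012 -0.0101] [0.0106 0.0015 0.0037]
```

View pics/v13top.png

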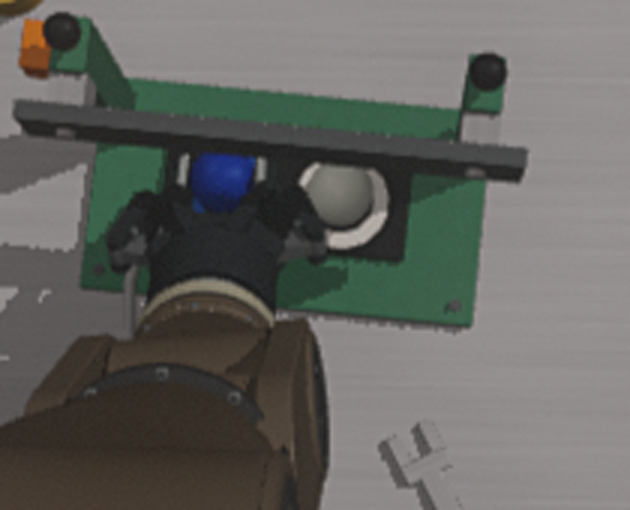

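View pics/v13scene.png

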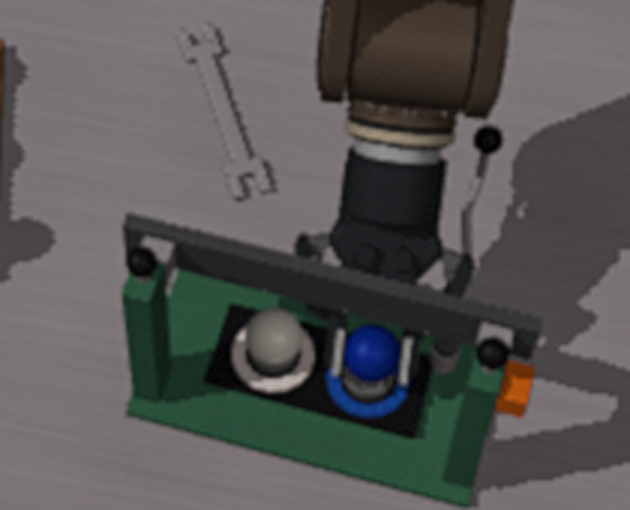

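```bash
python3 -m crank '[{"gripper":0.2,"tx":0.0034,"ty":0.0004,"tz":0.0012,"rx":0,"ry":0,"rz":0},{"gripper":0.2,"tx":0.0022,"ty":0,"tz":0.001,"rx":0,"ry":0,"rz":0},{"gripper":0.2,"tx":0.0011,"ty":0,"tz":0.001,"rx":0,"ry":0,"rz":0},{"gripper":0.2,"tx":0,"ty":0,"tz":0,"rx":0,"ry":0,"rz":0},{"gripper":0.2,"tx":0,"ty":0,"tz":0,"rx":0,"ry":0,"rz":0}]'
python3 chk.py blue v14
```

```text
time: 28.4
tool_pos: [0.6809, 0.0788, 0.0349]
tool_rot: [0.013, 0.924, 0.031, -0.382]
contact_force: [-0.0, 0.7, -1.7]
gripper_width: 0.042
exp ball [0.6622 0.0782 0.0499] F [-0.03  0.66 -1.74] w 0.0420339184672556
scene 282 [0.6643 0.0777 0.0509] in tool [-0.0231  0.      0.0004] to seat world [ 0.0002 -0.0005 -0.0039] tool [0.0029 0.0005 0.0027]
top 288 [0.6655 0.077  0.0506] in tool [-0.0221  0.0008 -0.0002] to seat world [-0.001   0.0002 -0.0036] tool [ 0.0018 -0.0003  0.0033]
by exp: to seat [ 0.0023 -0.001  -0.0029] [0.0036 0.0012 0.0005]
```

Well aligned, with 3.7 mm left; I lower in small steps.

```bash
python3 -m crank '[{"gripper":0.2,"tx":0.0008,"ty":0,"tz":0.0008,"rx":0,"ry":0,"rz":0},{"gripper":0.2,"tx":0.0007,"ty":0,"tz":0.0007,"rx":0,"ry":0,"rz":0},{"gripper":0.2,"tx":0,"ty":0,"tz":0,"rx":0,"ry":0,"rz":0},{"gripper":0.2,"tx":0,"ty":0,"tz":0,"rx":0,"ry":0,"rz":0}]'
python3 -m crank '[{"gripper":0.2,"tx":0.0004,"ty":0,"tz":0.0004,"rx":0,"ry":0,"rz":0},{"gripper":0.2,"tx":0,"ty":0,"tz":0,"rx":0,"ry":0,"rz":0},{"gripper":0.2,"tx":0,"ty":0,"tz":0,"rx":0,"ry":0,"rz":0}]'
```

```text
time: 29.0
tool_pos: [0.681, 0.0788, 0.0328]
tool_rot: [0.013, 0.924, 0.031, -0.382]
contact_force: [-0.7, 0.1, -0.6]
gripper_width: 0.0423
time: 29.38
tool_pos: [0.681, 0.0788, 0.0322]
tool_rot: [0.013, 0.924, 0.031, -0.382]
contact_force: [0.1, 0.0, -0.6]
gripper_width: 0.0421
```

```bash
python3 -m crank '[{"gripper":0.2,"tx":0.0003,"ty":0,"tz":0.0003,"rx":0,"ry":0,"rz":0},{"gripper":0.2,"tx":0,"ty":0,"tz":0,"rx":0,"ry":0,"rz":0},{"gripper":0.2,"tx":0,"ty":0,"tz":0,"rx":0,"ry":0,"rz":0}]'; python3 chk.py blue v15
```

```text
time: 29.75
tool_pos: [0.681, 0.0788, 0.0319]
tool_rot: [0.013, 0.924, 0.031, -0.382]
contact_force: [-0.4, 0.1, 1.1]
gripper_width: 0.0426
exp ball [0.6623 0.0782 0.0469] F [-0.38  0.14  1.07] w 0.0425529844080355
scene 281 [0.6643 0.0776 0.048 ] in tool [-0.0232  0.0001  0.0004] to seat world [ 0.0002 -0.0004 -0.001 ] tool [0.0008 0.0004 0.0006]
top 295 [0.6652 0.077  0.0475] in tool [-0.0222  0.0007  0.0001] to seat world [-0.0007  0.0002 -0.0005] tool [-0.0002 -0.0003  0.0009]
by exp: to seat [ 0.0022 -0.001   0.0001] [ 0.0014  0.0011 -0.0016]
```

```bash
python3 -m crank '[{"gripper":0.2,"tx":0.0002,"ty":0,"tz":0.0002,"rx":0,"ry":0,"rz":0},{"gripper":0.2,"tx":0,"ty":0,"tz":0,"rx":0,"ry":0,"rz":0}]'; python3 -m crank '[{"gripper":0.2,"tx":0,"ty":0,"tz":0,"rx":0,"ry":0,"rz":0}]'
```

```text
time: 30.1
tool_pos: [0.681, 0.0788, 0.0317]
tool_rot: [0.013, 0.924, 0.031, -0.381]
contact_force: [-2.6, -1.2, 3.8]
gripper_width: 0.0425
time: 30.22
tool_pos: [0.681, 0.0788, 0.0317]
tool_rot: [0.013, 0.924, 0.031, -0.381]
contact_force: [-3.1, -0.8, 4.5]
gripper_width: 0.0423
```

Contact is firm at about 6 N net, leaning slightly to the far side. I release gently now.

```bash
python3 -m crank '[{"gripper":0.02,"tx":0,"ty":0,"tz":0,"rx":0,"ry":0,"rz":0},{"gripper":-0.02,"tx":0,"ty":0,"tz":0,"rx":0,"ry":0,"rz":0},{"gripper":-0.06,"tx":0,"ty":0,"tz":0,"rx":0,"ry":0,"rz":0},{"gripper":-0.1,"tx":0,"ty":0,"tz":0,"rx":0,"ry":0,"rz":0},{"gripper":-0.2,"tx":0,"ty":0,"tz":0,"rx":0,"ry":0,"rz":0},{"gripper":-0.3,"tx":0,"ty":0,"tz":0,"rx":0,"ry":0,"rz":0},{"gripper":-0.3,"tx":0,"ty":0,"tz":0,"rx":0,"ry":0,"rz":0},{"gripper":-0.3,"tx":0,"ty":0,"tz":0,"rx":0,"ry":0,"rz":0}]' 20; python3 chk.py blue v16
```

```text
time: 31.22
tool_pos: [0.681, 0.0788, 0.0315]
tool_rot: [0.013, 0.924, 0.031, -0.382]
contact_force: [0.3, -0.6, -0.7]
gripper_width: 0.0555
exp ball [0.6623 0.0782 0.0465] F [ 0.27 -0.57 -0.73] w 0.05552207428719743
scene 297 [0.6638 0.078  0.0474] in tool [-0.0234 -0.0004  0.0009] to seat world [ 0.0007 -0.0008 -0.0004] tool [ 0.0007  0.0008 -0.0002]
top 335 [0.6646 0.0772 0.0471] in tool [-0.0226  0.0005  0.0005] to seat world [-0.0001  0.     -0.0001] tool [-0.     -0.      0.0002]
by exp: to seat [ 0.0022 -0.001   0.0005] [ 0.0012  0.0011 -0.0019]
```

View pics/v16scene.png

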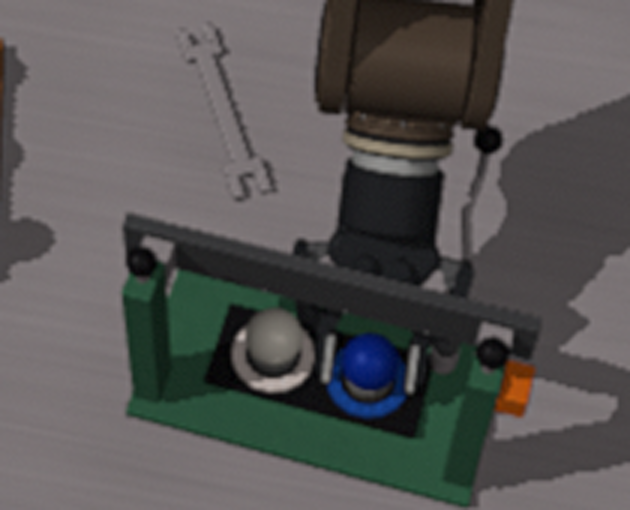

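```bash
python3 -m crank '[{"gripper":-0.3,"tx":-0.01,"ty":0,"tz":0,"rx":0,"ry":0,"rz":0},{"gripper":-0.3,"tx":-0.02,"ty":0,"tz":0,"rx":0,"ry":0,"rz":0},{"gripper":-0.3,"tx":-0.03,"ty":0,"tz":0,"rx":0,"ry":0,"rz":0},{"gripper":-0.3,"tx":-0.03,"ty":0,"tz":0,"rx":0,"ry":0,"rz":0},{"gripper":-0.3,"tx":-0.03,"ty":0,"tz":0,"rx":0,"ry":0,"rz":0},{"gripper":-0.3,"tx":-0.03,"ty":0,"tz":0,"rx":0,"ry":0,"rz":0},{"gripper":-0.3,"tx":-0.03,"ty":0,"tz":0,"rx":0,"ry":0,"rz":0},{"gripper":-0.3,"tx":0,"ty":0,"tz":0,"rx":0,"ry":0,"rz":0}]'
python3 log.py
python3 - <<'E'
from kin import *
from cell import manip
for n,z in(("scene",.0023),("top",0)):
    c=manip.capture(n);m=masks(c);print(n,ballfit(c,m["white"],[.6583,.0013,.047],zoff=z),ballfit(c,m["blue"],[.6645,.0772,.047],zoff=z))
    v=c["color"].max(-1)<60;print("knob",ballfit(c,v,[.4706,.1375,.09],r=.012,zoff=z))
KK=[.1701,.5721,.4009,.2477,.0672,-.0176]
H=np.array([.6327,.1318]);q=manip.get_state()["joint_pos"]
for lean in(45,55):
  for hd in(0,15):
   a=q
   for th in np.radians([178,195,215,235,256.2]):
    k=np.r_[H+.162*np.array([np.cos(th),np.sin(th)]),.09]
    Rg=pose_R(hd,lean,-1);p=k-Rg.apply([-.021,0,0]);a,e=ik(p,Rg,a,KK);print(lean,hd,k.round(3),a.round(2),round(e,4))
E
```

```text
time: 32.33
tool_pos: [0.5523, 0.0703, 0.1606]
tool_rot: [0.013, 0.924, 0.031, -0.381]
contact_force: [0.8, 0.0, -0.2]
gripper_width: 0.0556
1 [ 0.708  0.047 -0.704] -1 [ 0.706 -0.077 -0.704] true [ 0.708  0.047 -0.704] q [-0.021  0.421  2.295  2.968  0.367 -1.47 ] p [0.5523 0.0703 0.1606] F [ 0.79  0.05 -0.23]
0.055624036859463565
scene (182, array([0.65722654, 0.00176435, 0.04800696])) (295, array([0.66383212, 0.07797436, 0.04703803]))
knob (73, array([0.47064537, 0.13714463, 0.08925233]))
top (220, array([0.65799619, 0.00144445, 0.04680557])) (336, array([0.66435727, 0.07704282, 0.04696989]))
knob (55, array([0.47136413, 0.13686856, 0.08964085]))
45 0 [0.471 0.137 0.09 ] [ 0.22  0.58  2.47  3.38  0.69 -1.6 ] 0.0
45 0 [0.476 0.09  0.09 ] [ 0.07  0.57  2.5   3.22  0.72 -1.58] 0.0
45 0 [0.5   0.039 0.09 ] [-0.08  0.58  2.46  3.05  0.69 -1.56] 0.0
45 0 [ 0.54  -0.001  0.09 ] [-0.18  0.59  2.37  2.92  0.61 -1.51] 0.0
45 0 [ 0.594 -0.026  0.09 ] [-0.21  0.62  2.23  2.83  0.51 -1.45] 0.0
45 15 [0.471 0.137 0.09 ] [ 0.09  0.58  2.49  2.96  0.71 -1.55] 0.0
45 15 [0.476 0.09  0.09 ] [-0.06 
[... 231 characters left out ...]
55 -1.26] 0.0
55 0 [0.471 0.137 0.09 ] [ 0.24  0.67  2.54  3.37  1.02 -1.55] 0.0
55 0 [0.476 0.09  0.09 ] [ 0.08  0.67  2.57  3.21  1.06 -1.56] 0.0
55 0 [0.5   0.039 0.09 ] [-0.09  0.67  2.54  3.05  1.03 -1.58] 0.0
55 0 [ 0.54  -0.001  0.09 ] [-0.19  0.66  2.45  2.94  0.93 -1.56] 0.0
55 0 [ 0.594 -0.026  0.09 ] [-0.23  0.68  2.31  2.88  0.81 -1.52] 0.0
55 15 [0.471 0.137 0.09 ] [ 0.08  0.67  2.57  2.97  1.06 -1.59] 0.0
55 15 [0.476 0.09  0.09 ] [-0.09  0.67  2.59  2.82  1.07 -1.62] 0.0
55 15 [0.5   0.039 0.09 ] [-0.24  0.66  2.53  2.66  1.01 -1.6 ] 0.0
55 15 [ 0.54  -0.001  0.09 ] [-0.32  0.66  2.42  2.54  0.91 -1.53] 0.0
55 15 [ 0.594 -0.026  0.09 ] [-0.34  0.68  2.28  2.45  0.81 -1.43] 0.0
```

```bash
python3 - <<'E'
from h import *
Rg=pose_R(4,45,-1);goal(Rg,[.471,.137,.165],off=-.0205)
E
```

```text
t 32.42 F [ 0.24  0.2  -1.  ] w 0.0555
tool pos [0.5538 0.0702 0.1592] target [0.4855 0.138  0.1505] shift(tool) [-0.0391 -0.0722  0.051 ] world [-0.0683  0.0678 -0.0087] turn deg [-0.12 -0.19 -0.13]
```

```bash
python3 -m crank '[{"gripper":-0.3,"tx":-0.013,"ty":-0.024,"tz":0.017,"rx":0,"ry":0,"rz":0},{"gripper":-0.3,"tx":-0.013,"ty":-0.024,"tz":0.017,"rx":0,"ry":0,"rz":0},{"gripper":-0.3,"tx":-0.013,"ty":-0.024,"tz":0.017,"rx":0,"ry":0,"rz":0},{"gripper":-0.3,"tx":0,"ty":0,"tz":0,"rx":0,"ry":0,"rz":0},{"gripper":-0.3,"tx":0,"ty":0,"tz":0,"rx":0,"ry":0,"rz":0}]'
python3 log.py
python3 - <<'E'
from h import *
Rg=pose_R(4,45,-1);goal(Rg,[.471,.137,.0895],off=-.0205)
E
```

```text
time: 33.05
tool_pos: [0.4862, 0.1379, 0.1497]
tool_rot: [0.013, 0.924, 0.031, -0.382]
contact_force: [-0.1, -0.1, 0.3]
gripper_width: 0.0553
1 [ 0.707  0.048 -0.706] -1 [ 0.674  0.217 -0.706] true [ 0.707  0.048 -0.706] q [ 0.19   0.415  2.409  3.332  0.473 -1.655] p [0.4862 0.1379 0.1497] F [-0.08 -0.13  0.28]
0.055286711759735006
t 33.05 F [-0.08 -0.13  0.28] w 0.0553
tool pos [0.4862 0.1379 0.1497] target [0.4855 0.138  0.075 ] shift(tool) [ 0.0522 -0.0002  0.0534] world [-0.0008  0.0001 -0.0746] turn deg [-0.1  -0.11 -0.1 ]
```

```bash
python3 -m crank '[{"gripper":-0.3,"tx":0.01,"ty":0,"tz":0.0102,"rx":0,"ry":0,"rz":0},{"gripper":-0.3,"tx":0.012,"ty":0,"tz":0.0122,"rx":0,"ry":0,"rz":0},{"gripper":-0.3,"tx":0.012,"ty":0,"tz":0.0122,"rx":0,"ry":0,"rz":0},{"gripper":-0.3,"tx":0.012,"ty":0,"tz":0.0122,"rx":0,"ry":0,"rz":0},{"gripper":-0.3,"tx":0.0062,"ty":0,"tz":0.0066,"rx":0,"ry":0,"rz":0},{"gripper":-0.3,"tx":0,"ty":0,"tz":0,"rx":0,"ry":0,"rz":0},{"gripper":0.1,"tx":0,"ty":0,"tz":0,"rx":0,"ry":0,"rz":0},{"gripper":0.1,"tx":0,"ty":0,"tz":0,"rx":0,"ry":0,"rz":0}]' 20
python3 - <<'E'
from h import *
from cell import manip
Rg=pose_R(4,45,-1);goal(Rg,[.471,.137,.0895],off=-.0205)
for n in("scene","top"):
    c=manip.capture(n)
    x0,y0=(300,160) if n=="scene" else (180,180)
    cv2.imwrite(f"pics/v17{n}.png",cv2.resize(c["color"][y0:y0+150,x0:x0+190,::-1],None,fx=3.5,fy=3.5,interpolation=cv2.INTER_CUBIC))
E
```

```text
time: 34.05
tool_pos: [0.485, 0.1378, 0.0759]
tool_rot: [0.013, 0.924, 0.031, -0.381]
contact_force: [-0.0, -0.2, -0.3]
gripper_width: 0.0382
t 34.05 F [-0.01 -0.19 -0.32] w 0.0382
tool pos [0.485  0.1378 0.0759] target [0.4855 0.138  0.075 ] shift(tool) [ 0.001  -0.0002  0.0003] world [ 0.0005  0.0002 -0.0009] turn deg [-0.12 -0.17 -0.11]
```

View pics/v17scene.png

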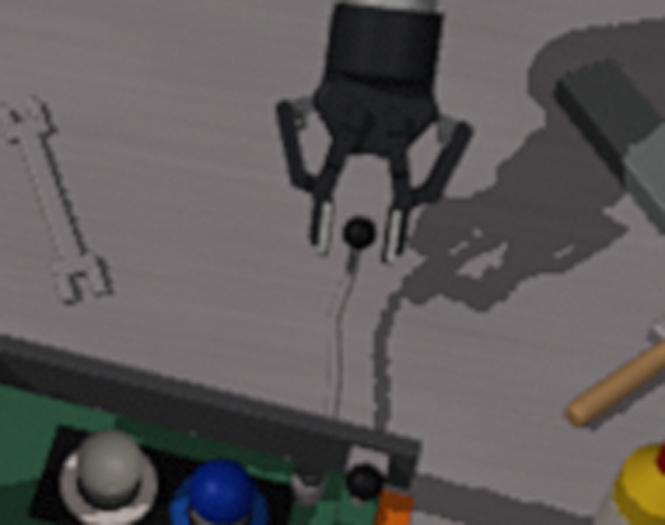

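```bash
python3 -m crank '[{"gripper":0.3,"tx":0,"ty":0,"tz":0,"rx":0,"ry":0,"rz":0},{"gripper":0.6,"tx":0,"ty":0,"tz":0,"rx":0,"ry":0,"rz":0},{"gripper":0.6,"tx":0,"ty":0,"tz":0,"rx":0,"ry":0,"rz":0},{"gripper":0.6,"tx":0,"ty":0,"tz":0,"rx":0,"ry":0,"rz":0}]' 20
cat > arc.py <<'E'
from h import *
from cell import manip
st=manip.get_state();Rc=rot(st["tool_rot"])
k=st["tool_pos"]+Rc.apply([-.0205,0,0]);H=np.array([.6327,.1318]);r=k[:2]-H
th=np.arctan2(r[1],r[0])%(2*np.pi);th1=np.arctan2(-.1574,-.0387)%(2*np.pi)
print("t",st["time"],"k",k.round(4),"radius",np.hypot(*r).round(4),"th",np.degrees(th).round(1),"closed",np.degrees(th1).round(1),"F",st["contact_force"].round(2),"w",st["gripper_width"].round(4))
prev=k
for i,t in enumerate(np.arange(th,th1+.2,np.radians(5))[1:]):
    t=min(t,th1);n=np.r_[H+.162*np.array([np.cos(t),np.sin(t)]),.0895]
    print(np.degrees(t).round(0),Rc.inv().apply(n-prev).round(4));prev=n
    if i>=int(8) or t==th1:break
E
python3 arc.py
```

```text
time: 34.65
tool_pos: [0.4847, 0.1378, 0.0754]
tool_rot: [0.013, 0.924, 0.031, -0.381]
contact_force: [-2.4, -0.6, 5.4]
gripper_width: 0.0225Traceback (most recent call last):
  File "arc.py", line 6, in <module>
    print("t",st["time"],"k",k.round(4),"radius",np.hypot(*r).round(4),"th",np.degrees(th).round(1),"closed",np.degrees(th1).round(1),"F",st["contact_force"].round(2),"w",st["gripper_width"].round(4))
                                                                                                                                                                           ^^^^^^^^^^^^^^^^^^^^^^^^^
AttributeError: 'float' object has no attribute 'round'
```

```bash
sed -i 's/,st\["gripper_width"\].round(4))/,st["gripper_width"])/' arc.py; python3 arc.py
```

```text
t 34.65 k [0.4702 0.1369 0.0899] radius 0.1626 th 178.2 closed 256.2 F [-2.44 -0.64  5.35] w 0.022533967766756938
183.0 [0.0001 0.0142 0.0004]
188.0 [ 0.0003  0.0141 -0.0003]
193.0 [ 0.0012  0.014  -0.0012]
198.0 [ 0.0021  0.0138 -0.0021]
203.0 [ 0.0029  0.0135 -0.0029]
208.0 [ 0.0037  0.0131 -0.0037]
213.0 [ 0.0045  0.0126 -0.0045]
218.0 [ 0.0053  0.012  -0.0053]
223.0 [ 0.006   0.0113 -0.006 ]
```

```bash
python3 -m crank '[{"gripper":0.6,"tx":0,"ty":0.007,"tz":0,"rx":0,"ry":0,"rz":0},{"gripper":0.6,"tx":0.0002,"ty":0.0072,"tz":0.0002,"rx":0,"ry":0,"rz":0},{"gripper":0.6,"tx":0.0003,"ty":0.0141,"tz":-0.0003,"rx":0,"ry":0,"rz":0},{"gripper":0.6,"tx":0.0012,"ty":0.014,"tz":-0.0012,"rx":0,"ry":0,"rz":0},{"gripper":0.6,"tx":0,"ty":0,"tz":0,"rx":0,"ry":0,"rz":0}]'; python3 arc.py
```

```text
time: 35.28
tool_pos: [0.4899, 0.095, 0.0751]
tool_rot: [0.012, 0.924, 0.03, -0.381]
contact_force: [-1.3, -0.8, 4.3]
gripper_width: 0.0228
t 35.275 k [0.4754 0.094  0.0896] radius 0.1617 th 193.5 closed 256.2 F [-1.29 -0.85  4.3 ] w 0.022806001772187976
199.0 [ 0.002   0.0139 -0.0019]
204.0 [ 0.003   0.0135 -0.003 ]
209.0 [ 0.0038  0.0131 -0.0038]
214.0 [ 0.0046  0.0126 -0.0046]
219.0 [ 0.0053  0.0119 -0.0053]
224.0 [ 0.0061  0.0112 -0.006 ]
229.0 [ 0.0067  0.0105 -0.0067]
234.0 [ 0.0074  0.0096 -0.0073]
239.0 [ 0.0079  0.0086 -0.0079]
```

Forces are low and the radius holds at 162 mm; I continue.

```bash
python3 -m crank '[{"gripper":0.6,"tx":0.002,"ty":0.0139,"tz":-0.002,"rx":0,"ry":0,"rz":0},{"gripper":0.6,"tx":0.003,"ty":0.0135,"tz":-0.003,"rx":0,"ry":0,"rz":0},{"gripper":0.6,"tx":0.0038,"ty":0.0131,"tz":-0.0038,"rx":0,"ry":0,"rz":0},{"gripper":0.6,"tx":0.0046,"ty":0.0126,"tz":-0.0046,"rx":0,"ry":0,"rz":0},{"gripper":0.6,"tx":0.0053,"ty":0.0119,"tz":-0.0053,"rx":0,"ry":0,"rz":0},{"gripper":0.6,"tx":0,"ty":0,"tz":0,"rx":0,"ry":0,"rz":0}]'; python3 arc.py
```

```text
time: 36.02
tool_pos: [0.5209, 0.0319, 0.0749]
tool_rot: [0.012, 0.924, 0.03, -0.382]
contact_force: [1.6, 1.3, -1.9]
gripper_width: 0.0225
t 36.025 k [0.5064 0.031  0.0894] radius 0.1616 th 218.6 closed 256.2 F [ 1.59  1.31 -1.86] w 0.022538841452059536
224.0 [ 0.0057  0.0115 -0.0059]
229.0 [ 0.0067  0.0104 -0.0067]
234.0 [ 0.0074  0.0096 -0.0073]
239.0 [ 0.0079  0.0086 -0.0079]
244.0 [ 0.0084  0.0076 -0.0084]
249.0 [ 0.0089  0.0066 -0.0088]
254.0 [ 0.0092  0.0054 -0.0092]
256.0 [ 0.0049  0.0024 -0.0049]
```

```bash
python3 -m crank '[{"gripper":0.6,"tx":0.0058,"ty":0.0115,"tz":-0.0059,"rx":0,"ry":0,"rz":0},{"gripper":0.6,"tx":0.0067,"ty":0.0104,"tz":-0.0067,"rx":0,"ry":0,"rz":0},{"gripper":0.6,"tx":0.0074,"ty":0.0096,"tz":-0.0073,"rx":0,"ry":0,"rz":0},{"gripper":0.6,"tx":0.0079,"ty":0.0086,"tz":-0.0079,"rx":0,"ry":0,"rz":0},{"gripper":0.6,"tx":0.0084,"ty":0.0076,"tz":-0.0084,"rx":0,"ry":0,"rz":0},{"gripper":0.6,"tx":0.0045,"ty":0.0033,"tz":-0.0044,"rx":0,"ry":0,"rz":0},{"gripper":0.6,"tx":0,"ty":0,"tz":0,"rx":0,"ry":0,"rz":0}]'; python3 arc.py
python3 - <<'E'
from h import *
from cell import manip
for n in("scene","top"):
    c=manip.capture(n)
    x0,y0=(240,180) if n=="scene" else (200,130)
    cv2.imwrite(f"pics/v18{n}.png",cv2.resize(c["color"][y0:y0+160,x0:x0+200,::-1],None,fx=3.5,fy=3.5,interpolation=cv2.INTER_CUBIC))
E
```

```text
time: 36.9
tool_pos: [0.5816, -0.0147, 0.0752]
tool_rot: [0.013, 0.924, 0.031, -0.381]
contact_force: [-1.4, -1.0, 2.2]
gripper_width: 0.0223
t 36.9 k [ 0.5671 -0.0157  0.0897] radius 0.1614 th 246.0 closed 256.2 F [-1.4  -1.01  2.19] w 0.022267587236987633
251.0 [ 0.009   0.0066 -0.0087]
256.0 [ 0.0094  0.0049 -0.0094]
256.0 [ 0.0003  0.0001 -0.0003]
```

View pics/v18scene.png

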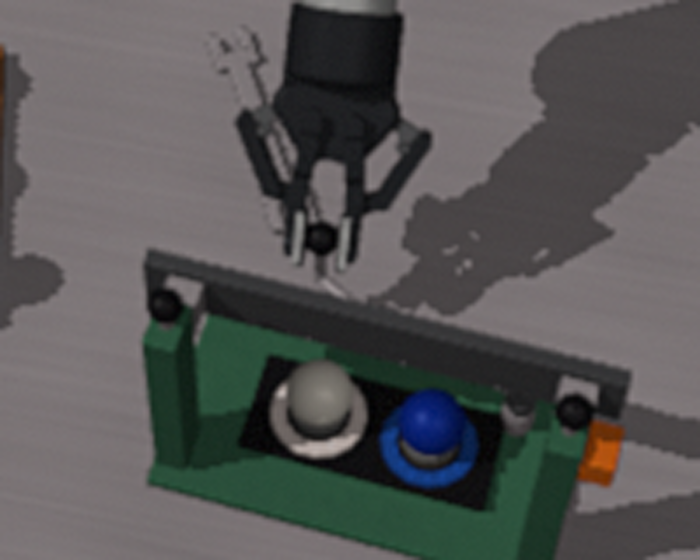

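```bash
python3 -m crank '[{"gripper":0.6,"tx":0.0045,"ty":0.0033,"tz":-0.0044,"rx":0,"ry":0,"rz":0},{"gripper":0.6,"tx":0.0045,"ty":0.0033,"tz":-0.0044,"rx":0,"ry":0,"rz":0},{"gripper":0.6,"tx":0.0047,"ty":0.0025,"tz":-0.0047,"rx":0,"ry":0,"rz":0},{"gripper":0.6,"tx":0.003,"ty":0.0015,"tz":-0.003,"rx":0,"ry":0,"rz":0},{"gripper":0.6,"tx":0,"ty":0,"tz":0,"rx":0,"ry":0,"rz":0},{"gripper":0.6,"tx":0,"ty":0,"tz":0,"rx":0,"ry":0,"rz":0}]'; python3 arc.py
```

```text
time: 37.75
tool_pos: [0.6055, -0.0234, 0.0751]
tool_rot: [0.013, 0.924, 0.031, -0.381]
contact_force: [1.2, 4.0, 2.8]
gripper_width: 0.0223
t 37.75 k [ 0.591  -0.0243  0.0895] radius 0.1616 th 255.0 closed 256.2 F [1.2  4.01 2.84] w 0.02233010883060752
256.0 [ 0.0021  0.0014 -0.0021]
```

```bash
for i in 1; do python3 -m crank '[{"gripper":0.6,"tx":0.0014,"ty":0.0007,"tz":-0.0014,"rx":0,"ry":0,"rz":0},{"gripper":0.6,"tx":0,"ty":0,"tz":0,"rx":0,"ry":0,"rz":0}]'; python3 arc.py; done
python3 -m crank '[{"gripper":0.6,"tx":0.0014,"ty":0.0006,"tz":-0.0014,"rx":0,"ry":0,"rz":0},{"gripper":0.6,"tx":0,"ty":0,"tz":0,"rx":0,"ry":0,"rz":0}]'; python3 arc.py
```

```text
time: 38.0
tool_pos: [0.6074, -0.0239, 0.075]
tool_rot: [0.013, 0.924, 0.031, -0.382]
contact_force: [0.4, 5.7, 2.1]
gripper_width: 0.0224
t 38.0 k [ 0.5929 -0.0249  0.0895] radius 0.1616 th 255.8 closed 256.2 F [0.44 5.75 2.09] w 0.022400636551853537
256.0 [ 0.0007  0.0007 -0.0007]
time: 38.25
tool_pos: [0.6088, -0.0241, 0.0749]
tool_rot: [0.013, 0.924, 0.031, -0.382]
contact_force: [-4.1, 6.8, 5.9]
gripper_width: 0.0225
t 38.25 k [ 0.5943 -0.0251  0.0893] radius 0.1615 th 256.2 closed 256.2 F [-4.11  6.84  5.89] w 0.022472235878824496
256.0 [-0.0003  0.0004  0.0001]
```

```bash
python3 -m crank '[{"gripper":0.6,"tx":0.0008,"ty":0.0,"tz":-0.0008,"rx":0,"ry":0,"rz":0},{"gripper":0.6,"tx":0,"ty":0,"tz":0,"rx":0,"ry":0,"rz":0}]'; python3 arc.py;python3 -m crank '[{"gripper":0.6,"tx":0.0006,"ty":0.0,"tz":-0.0006,"rx":0,"ry":0,"rz":0},{"gripper":0.6,"tx":0,"ty":0,"tz":0,"rx":0,"ry":0,"rz":0},{"gripper":0.6,"tx":0,"ty":0,"tz":0,"rx":0,"ry":0,"rz":0}]'; python3 arc.py
```

```text
time: 38.5
tool_pos: [0.6089, -0.0241, 0.0747]
tool_rot: [0.013, 0.923, 0.031, -0.383]
contact_force: [-12.5, 4.7, 10.8]
gripper_width: 0.0224
t 38.5 k [ 0.5945 -0.0251  0.0892] radius 0.1615 th 256.3 closed 256.2 F [-12.53   4.67  10.81] w 0.022353176418759644
256.0 [-0.0005  0.0004  0.0001]
time: 38.88
tool_pos: [0.609, -0.0241, 0.0746]
tool_rot: [0.012, 0.923, 0.031, -0.383]
contact_force: [-18.3, 3.0, 14.2]
gripper_width: 0.0221
t 38.875 k [ 0.5946 -0.0251  0.0891] radius 0.1614 th 256.4 closed 256.2 F [-18.33   3.05  14.2 ] w 0.022115391083976067
256.0 [-0.0007  0.0004  0.0002]
```

At the stop: 18 N and no more travel. I ease off, open, and check.

```bash
python3 -m crank '[{"gripper":0.6,"tx":-0.0008,"ty":0,"tz":0.0008,"rx":0,"ry":0,"rz":0},{"gripper":0.4,"tx":0,"ty":0,"tz":0,"rx":0,"ry":0,"rz":0},{"gripper":0.2,"tx":0,"ty":0,"tz":0,"rx":0,"ry":0,"rz":0},{"gripper":0,"tx":0,"ty":0,"tz":0,"rx":0,"ry":0,"rz":0},{"gripper":-0.2,"tx":0,"ty":0,"tz":0,"rx":0,"ry":0,"rz":0},{"gripper":-0.2,"tx":0,"ty":0,"tz":0,"rx":0,"ry":0,"rz":0},{"gripper":-0.2,"tx":0,"ty":0,"tz":0,"rx":0,"ry":0,"rz":0}]'
cat > kn.py <<'E'
from h import *
from cell import manip
H=np.array([.6327,.1318])
for n,z in(("scene",.0023),("top",0)):
    c=manip.capture(n);m=masks(c);v=c["color"].max(-1)<60
    k,b=ballfit(c,v,[.594,-.0256,.09],r=.012,zoff=z);print(n,"knob",k,b, "ang",None if b is None else np.degrees(np.arctan2(*(b[:2]-H)[::-1]))%360)
    print(ballfit(c,m["white"],[.6583,.0013,.047],zoff=z),ballfit(c,m["blue"],[.6645,.0772,.047],zoff=z))
    x0,y0=(240,180) if n=="scene" else (200,130)
    cv2.imwrite(f"pics/kn{n}_{int(manip.get_state()['time']*10)}.png",cv2.resize(c["color"][y0:y0+160,x0:x0+200,::-1],None,fx=3.5,fy=3.5,interpolation=cv2.INTER_CUBIC))
E
python3 kn.py; ls pics/kn*
```

```text
time: 39.75
tool_pos: [0.6102, -0.0244, 0.075]
tool_rot: [0.013, 0.924, 0.031, -0.382]
contact_force: [0.5, 0.7, -0.0]
gripper_width: 0.0511
scene knob 83 [ 0.59354848 -0.0252129   0.09030963] ang 255.99869067348084
(198, array([0.65793283, 0.00171066, 0.04727362])) (303, array([0.66380493, 0.07768611, 0.04709304]))
top knob 136 [ 0.59433559 -0.02549717  0.09013392] ang 256.29329727832396
(283, array([0.65790348, 0.00119081, 0.04698756])) (338, array([0.6639306 , 0.07702268, 0.04699386]))
pics/knscene_398.png
pics/kntop_398.png
```

```bash
python3 -m crank '[{"gripper":-0.2,"tx":-0.01,"ty":0,"tz":-0.002,"rx":0,"ry":0,"rz":0},{"gripper":-0.2,"tx":-0.02,"ty":0,"tz":0,"rx":0,"ry":0,"rz":0},{"gripper":-0.2,"tx":-0.03,"ty":0,"tz":0,"rx":0,"ry":0,"rz":0},{"gripper":-0.2,"tx":-0.03,"ty":0,"tz":0,"rx":0,"ry":0,"rz":0},{"gripper":-0.2,"tx":-0.03,"ty":0,"tz":0,"rx":0,"ry":0,"rz":0},{"gripper":-0.2,"tx":-0.03,"ty":0,"tz":0,"rx":0,"ry":0,"rz":0},{"gripper":-0.2,"tx":0,"ty":0,"tz":0,"rx":0,"ry":0,"rz":0},{"gripper":-0.2,"tx":0,"ty":0,"tz":0,"rx":0,"ry":0,"rz":0}]'
python3 kn.py
python3 - <<'E'
from h import *
from cell import manip
for n,z in(("scene",.0023),("top",0)):
    c=manip.capture(n);v=c["color"].max(-1)<60;print(n,"black",ballfit(c,v,[.605,-.265,.041],zoff=z));cv2.imwrite(f"pics/end{n}.png",c["color"][:,:,::-1])
E
ls pics/kn*
```

```text
time: 40.85
tool_pos: [0.506, -0.0315, 0.1824]
tool_rot: [0.013, 0.924, 0.031, -0.381]
contact_force: [-0.4, -0.4, 0.5]
gripper_width: 0.051
scene knob 69 [ 0.59321723 -0.025174    0.09004864] ang 255.88158826472406
(190, array([0.65820581, 0.00189744, 0.04731113])) (309, array([0.66413183, 0.07797888, 0.04694035]))
top knob 120 [ 0.59377074 -0.02555483  0.08983865] ang 256.10416046277254
(209, array([0.6578487 , 0.00135017, 0.04704277])) (334, array([0.66459008, 0.07709053, 0.04710728]))
scene black (266, array([ 0.60515012, -0.26438383,  0.04134849]))
top black (376, array([ 0.60519725, -0.26555586,  0.04109278]))
pics/knscene_398.png
pics/knscene_409.png
pics/kntop_398.png
pics/kntop_409.png
```

View pics/endscene.png

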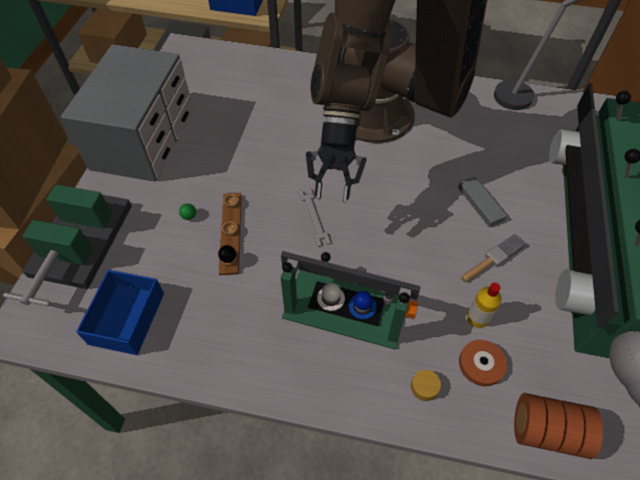

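View pics/endtop.png

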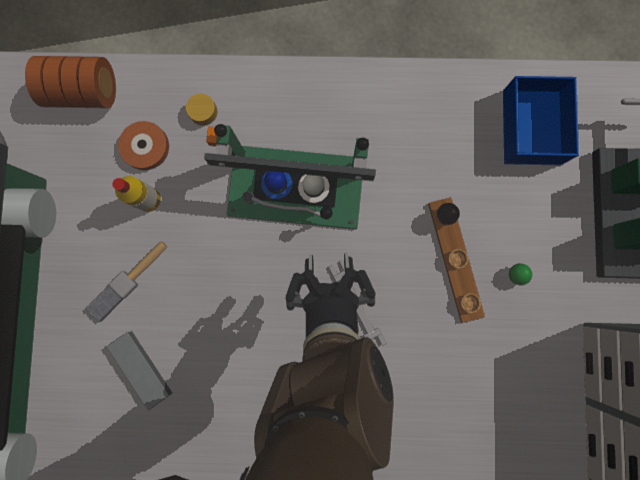

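The white ball at (314,187) and the blue ball at (277,183) sit in their own collars. The keeper lies along their near side with its knob at (326,213), and the black ball and the bystanders have not moved. I hand it in.

```bash
python3 -c "
from cell import manip
print(manip.close_job(), manip.get_state()['time'])"
```

```text
the job is handed in; nothing more can be done
the job is handed in; nothing more can be done
```

Both balls are in the pockets of their own colour, the keeper is swung home in front of them, and the job is handed in at about 41 s on the robot's clock. I placed white first, then blue. Each was lowered with the gripper leaning 45° until it made light contact, about 4 N for white and 6 N for blue. Then I opened the jaws slowly. I then gripped the black knob and led it round its arc until it met the stop, with about 18 N on that axis and no more travel.

**Last checks**
- **White ball:** centre at about (0.658, 0.0015, 0.047), within 1 mm of its seat.
- **Blue ball:** centre at about (0.664, 0.077, 0.047), within 1 mm of its seat.
- **Keeper:** the arm points at 255.9° to 256.1°, against 256.2° expected when closed. That is within measuring error, though a slip back of up to about 0.3° after release cannot be ruled out.
- **Rest of the bench:** the black ball measures within 1 mm of where it started. The oil bottle, wrench and other objects look unmoved in the pictures, and the gripper is clear of everything.

**Disagreements**
- The two cameras differed by 1–3 mm in y while the balls were held. The scene camera was pulled off by the bright pads, so I relied on the top view.
- The blue ball touched the far side of its cup slightly first and settled less than 1 mm on release.

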